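Load the specimen shaker, clamp its tray and change over its supply

TASK

The specimen shaker must go over from the blue supply to the green one: first put the selector lever upright, to its centre off position, and leave it there for at least three seconds; with the supply off, stand every specimen jar upright on the floor of the shaker's tray. Then roll the worm of the adjustable wrench until its jaws just fit the brass clamp nut, tighten the nut clockwise with the wrench until it comes to its stop, and lay the wrench back on its rest as it lay. Only then push the lever fully over to the green side, and leave the other things on the bench alone.

Things in the scene. Friction and masses are not known exactly. Their poses are not given: they have to be found in the camera images.
- feed (a joint): Lever of the feed selector, rad: about -0.6 leaning to the blue side (its start), 0 upright = centre off (within 0.18), +0.6 = stop on the green side (home beyond 0.45). It swings about the selector's x axis, positive towards the selector's -y; stays where it is left; about 2 N at the ball moves it.
- selector: White feed selector box, fixed, 70 (x) x 140 (y) x 45 mm high, origin at centre of its underside. Blue mark on its +y end, green mark on its -y end. The lever's pivot lies on the box's centre line 45 mm above the origin.
- feed_ball (a point): Centre of the red ball, 30 mm in diameter, at the end of the selector lever, 85 mm from the pivot; the flat stem below it is 16 (x) x 10 (y) mm.
- shaker: Grey bench shaker, fixed, 200 (x) x 290 (y) mm, deck 97 mm high, origin at centre of its underside. White jar tray on its +y part; on its -y part the yellow clamp strap with the brass nut.
- tray (a point): Centre of the tray's inner floor, 102 mm above the bench, axes as the shaker's. The floor is 156 x 156 mm inside; walls 5 mm thick rise 16 mm above it. Four jars fit at offsets of +-36 mm in x and y; a jar counts within 60 mm of the centre in x and y.
- nut (a joint): Clamp nut turned clockwise (seen from above), rad: starts at 0 to 0.25, comes to a rigid stop at 1.1, tight from 0.95 on. About 0.4 Nm of friction turns it and holds it.
- nut_axis (a point): Centre of the brass hexagon nut on its vertical axis, turning with it. 36 mm across flats (41.6 over corners), 22 mm high: 11 mm above and below this point; a stud 20 mm thick rises 6 mm above it. Flats face the point's +y and -y and every 60 degrees. Under it a washer 50 mm across; a strap 36 mm wide, 14 to 22 mm below this point, runs to the tray. Nothing else near is higher.
- wrench: Adjustable wrench, 0.49 kg, 300 mm long, 16 mm thick, loose, flat on its rest. Origin on its underside at the mouth's centre; x points out of the mouth; the straight red handle, 22 mm wide, runs from x = -75 to -270 mm. Head from y = -40 (jaw open: -46) to +36 mm. Centre of mass about x = -100 mm.
- wrench_mouth (a point): Centre of the mouth at half thickness (8 mm), where the nut's centre belongs; axes as the wrench's. Fixed jaw face at y = +18 mm; the movable jaw (light grey, -y side) has its face at y = -(18 mm + joint jaw). The faces are parallel from x = -22 to +14 mm, then flare out to x = +31 mm. Throat at x = -22.5 mm.
- wrench_grip (a point): Point on the middle of the handle to hold it by, 130 mm behind the mouth centre, at half thickness (8 mm).
- jaw (a joint): Movable jaw, m: the gap between the jaws is 36 mm + this, so 0 is exactly the nut's width. Starts at 0.006 to 0.011 (too wide, the wrench slips on the nut); range -0.008 to 0.012. The jaws just fit the nut when it is between 0 and 0.0035. Moves only with the worm, stays where it is left.
- worm (a joint): Rotation of the worm about the wrench's y axis, rad; jaw = 0.0012 m per rad. Dragging a fingertip over the worm's top towards the handle end (wrench -x) turns it negative and closes the jaws; towards the mouth (+x) opens them. Turning takes about 4 N of drag (press with 8 to 15 N; friction coefficient about 0.6 to 1).
- worm_top (a point): Highest point of the brass knurled worm: a roller 28 mm in diameter and 22 mm long, axis along the wrench's y, standing 6 mm proud of the head's upper face (and 6 mm below its lower one).
- rest: Blue wrench rest, fixed, plate 290 (x) x 110 (y) x 6 mm, origin at centre of its underside. Black blocks, tops 26 mm high, at x = 72 to 105, -2 to 31 (85 mm wide) and -120 to -90 mm (50 mm wide). The wrench lies along x, mouth to +x, its origin at x = 100, y = 0 (+-4 mm).
- rest_mid (a point): Point on the rest at x = -30 mm, 26 mm high, under the wrench's grip point when the wrench is home (within 40 mm; wrench along the rest within 0.35 rad). Stops 10 mm high on the rest's blocks let the wrench slide only 5 to 12 mm along x: two behind its head (rest x = 7 to 17, |y| = 17 to 35 mm), one in its mouth (x = 87 to 98, |y| up to 8 mm).
- jar1: Specimen jar, white with a yellow lid, 58 mm in diameter, 56 mm high, heavy-based, 75 to 155 g, origin at centre of its underside, z up. Two to four of the four jars are there.
- jar2: Specimen jar, white with a yellow lid, 58 mm in diameter, 56 mm high, heavy-based, 75 to 155 g, origin at centre of its underside, z up. Two to four of the four jars are there.
- jar3: Specimen jar, white with a yellow lid, 58 mm in diameter, 56 mm high, heavy-based, 75 to 155 g, origin at centre of its underside, z up. Two to four of the four jars are there.
- jar4: Specimen jar, white with a yellow lid, 58 mm in diameter, 56 mm high, heavy-based, 75 to 155 g, origin at centre of its underside, z up. Two to four of the four jars are there.
- spray: Orange spray bottle, 64 mm in diameter, 170 mm high: leave alone. Origin at centre of its underside.
- glovebox: White and blue glove box, 100 x 180 x 70 mm: leave alone. Origin at centre of its underside.
- tuberack: White tube rack, 90 x 140 x 87 mm: leave alone. Origin at centre of its underside.

How it is judged:
By the outcome, as a careful person would: the job done as asked, in the order asked, and still so for the second after the job is handed in, with the robot touching nothing.
Of jar1, jar2, jar3, jar4 only 2 to 4 are there at a start; the rules pass over those that are not, and their reading is None.
At some moment in a run one of jar1, jar2, jar3, jar4 may be knocked a few centimetres aside while the robot is not near it.
It also fails if it takes over 210 s, if anything falls off the work surface, if the arm or the gripper's body presses on something with over 40 N, if the wrist force passes 120 N, or if a joint passes its speed limit or range.

ROBOT

A 7-joint arm with a two-finger parallel gripper is mounted at the origin on the work surface. World frame = base frame: x ahead of the robot, y to its left, z up, the work surface at z = 0. Lengths are in mm, angles in rad, forces in N, time in s.
With the tool pointing down it reaches from about 425 to 875 mm from the base axis. Payload 4.7 kg.
Tool frame: the origin (TCP) lies midway between the tips of the shut fingers; the grasp point (between the pads) lies 19 mm behind it (robot.hold_point_z is the distance from the TCP to the grasp point, in mm); z points along the fingers, y is the line along which they close (so a half turn about z gives the same grasp; the last joint's range is limited). The gripper opens to 87 mm and grips with 3 to 60 N. Pads are 19 mm wide; open, the fingers measure 117 mm over their backs; the gripper's body (75 mm by 190 mm) begins 51 mm behind the grasp point.
Start: joints at [1.186, 0.321, -0.07, 1.45, 0.023, 1.371, -0.057], TCP at [252.386, -599.022, 222.587] pointing down, gripper open.
Joint ranges: [-2.86, 2.86], [-0.3, 2.09], [-1.38, 1.24], [0.06, 2.45], [-1.56, 4.7], [0.09, 2.05], [-2.69, 2.69]. Speed limits (rad/s): [2.57, 2.57, 3.14, 3.14, 3.14, 3.14, 3.14].

INTERFACE

Orientations are given as a 3x3 rotation matrix whose columns are the frame's x, y, z axes.
In Python, from workcell import robot gives the robot as it stands.
- The arm moves only by the shell command python3 inch.py 'ROWS'. ROWS is a JSON object with one list for each field, all of the same length, 1 to 12, a row being the entries at one place: tx, ty, tz (the shift in cm), ax, ay, az (a rotation vector in rad), finger_gap (the finger opening in mm); each row is the pose to reach, as a shift and turn from the pose commanded when the command began, along the tool's axes at that moment; what a row does not reach only later rows make up. A row lasts 1/10 s, in which the tool goes at most 50 mm and 0.15 rad, less where a joint would pass 70% of its speed; a pose out of reach is approached as far as the arm can. The fingers move at their own pace and stop on an object; the grip force is fixed at half the most. Time passes only in rows, so rows that do not move let the fingers close. It prints the time, the measured TCP pose, the force, the opening and the grip force at its end. Input that does not fit is refused with a message, and nothing moves.
- robot.read_state(): the state, without advancing time (a new reading comes with each control period).
- robot.snapshot(name): name is "side" or "top"; returns a dict with "img" (384x512x3 uint8, red, green, blue), "depth" (384x512 float32, mm along the optical axis (not along the pixel's ray), 0 where there is no reading), "fx", "fy", "cx", "cy" (pixels), "world_from_camera" (4x4, takes a point from camera to world coordinates). Camera axes: x right, y up, looking along -z (the intrinsics and any distortion apply to the point x, -y, -z); pixel columns grow to the right and rows downward; lengths in mm; the calibration is good to about 2 mm. A picture is of the moment at which its call begins.
- robot.hand_in(): hands the job in; it is judged then, once.
The state is a dict: "clock": time; "joints": joint angles; "dq": joint speeds; "tau": joint torques, N m; "eef_pos": TCP position; "eef_rot": TCP orientation; "ft_force": force on the tool from outside, world axes, zero at the start; "moment": the same for the moment, N m; "grip_width": finger opening in mm; "grasp_force": force on a finger pad.
Only numpy, scipy, OpenCV 4.12 (cv2) and the standard library are available. Lean on these libraries where they do the work, as an engineer would, in place of code of your own. Each camera call takes 0.05 s, during which the arm holds its last target. There are 200 camera calls.

## Working session

There is one attempt and no reset: what is moved stays moved. The work goes in short steps, Python scripts to look and compute and a shell command to move; the robot and the scene stay as the last step left them, time stands still between calls to the robot, and variables do not carry over. Pictures are saved under pics/ and viewed, at most 17 in all, crops included, and the job is handed in when it is done.

```bash
ls; mkdir -p pics; python3 - <<'E'
from workcell import robot
import cv2,numpy as np
for n in("side","top"):
    s=robot.snapshot(n); cv2.imwrite(f"pics/{n}0.png",s["img"][:,:,::-1]); np.savez(f"/tmp/{n}0.npz",**s)
    print(n,s["fx"],s["fy"],s["cx"],s["cy"],s["world_from_camera"].round(3).tolist(),s.keys())
st=robot.read_state();print({k:np.round(v,3).tolist() for k,v in st.items()})
E
```

```text
inch.py
pics
workcell.py
side 444.97003924262606 444.97003924262606 252.59927869782467 195.96220203846957 [[-0.881, 0.316, -0.352, 147.268], [-0.473, -0.607, 0.639, 763.651], [-0.012, 0.729, 0.684, 918.953], [0.0, 0.0, 0.0, 1.0]] dict_keys(['img', 'depth', 'fx', 'fy', 'cx', 'cy', 'world_from_camera'])
top 408.45108736564157 408.45108736564157 253.53538921791244 192.19013558550083 [[0.002, 0.992, -0.127, 418.064], [-1.0, 0.002, -0.003, 35.964], [-0.003, 0.127, 0.992, 1248.198], [0.0, 0.0, 0.0, 1.0]] dict_keys(['img', 'depth', 'fx', 'fy', 'cx', 'cy', 'world_from_camera'])
{'clock': 0.1, 'joints': [1.186, 0.322, -0.07, 1.452, 0.023, 1.371, -0.057], 'dq': [0.002, -0.003, -0.001, -0.001, -0.0, -0.001, 0.0], 'tau': [0.0, -49.257, -0.406, -31.34, -0.064, 0.04, 0.0], 'eef_pos': [252.16, -598.549, 221.552], 'eef_rot': [[0.922, 0.388, -0.001], [0.388, -0.922, 0.002], [-0.0, -0.002, -1.0]], 'ft_force': [0.126, 0.215, 0.005], 'moment': [-0.006, -0.038, -0.024], 'grasp_force': 0.0, 'grip_width': 87.496}
```
View pics/side0.png

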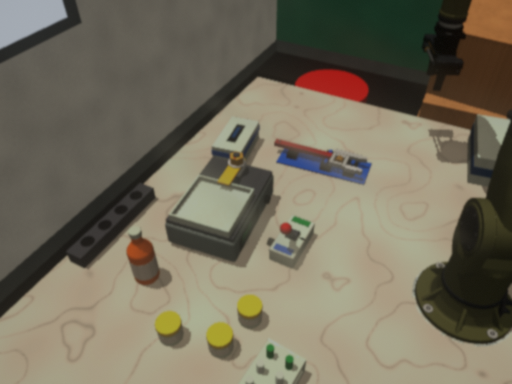

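View pics/top0.png

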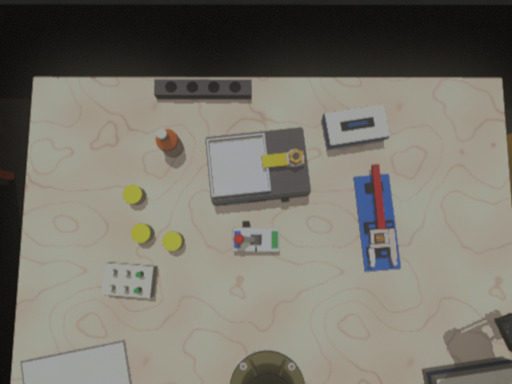

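The side and top views agree. There are three jars: top px (133,195), (142,233), (173,242). The selector is at (256,240) with the lever over blue. The shaker is at (257,165) with the nut at (295,157), and the wrench on its rest is at (378,220).

```bash
cat > h.py <<'E'
import numpy as np, cv2
from workcell import robot
def snap(n):
    s=robot.snapshot(n); s["hsv"]=cv2.cvtColor(s["img"],cv2.COLOR_RGB2HSV); s["P"]=cloud(s); return s
def cloud(s):
    d=s["depth"]; v,u=np.mgrid[:d.shape[0],:d.shape[1]]
    c=np.stack([(u-s["cx"])/s["fx"]*d,-(v-s["cy"])/s["fy"]*d,-d],-1)
    W=s["world_from_camera"]; return c@W[:3,:3].T+W[:3,3]
def ray(s,u,v,z):
    W=s["world_from_camera"]; d=W[:3,:3]@np.array([(u-s["cx"])/s["fx"],-(v-s["cy"])/s["fy"],-1]); o=W[:3,3]
    return o+d*(z-o[2])/d[2]
def pix(s,p):
    W=s["world_from_camera"]; c=W[:3,:3].T@(np.array(p)-W[:3,3]); return s["cx"]-s["fx"]*c[0]/c[2], s["cy"]+s["fy"]*c[1]/c[2]
def mask(s,lo,hi): return cv2.inRange(s["hsv"],np.array(lo),np.array(hi))
def blobs(s,m,amin=25):
    n,l,st,c=cv2.connectedComponentsWithStats(m)
    out=[]
    for i in range(1,n):
        if st[i,4]<amin: continue
        ok=(l==i)&(s["depth"]>0); P=s["P"][ok]
        out.append((c[i].round(1).tolist(),int(st[i,4]),np.median(P,0).round(0).tolist(),np.percentile(P[:,2],[10,90]).round(0).tolist()))
    return out
COL=dict(yellow=((22,150,120),(34,255,255)),red=((0,170,90),(5,255,255)),red2=((172,150,90),(180,255,255)),blue=((105,150,70),(125,255,255)),green=((50,100,60),(85,255,255)),brass=((12,90,80),(24,255,255)))
E
python3 - <<'E'
from h import *
for n in("top","side"):
    s=snap(n)
    print(n)
    for k,(a,b) in COL.items(): 
        for x in blobs(s,mask(s,a,b)): print(k,x)
    i=s["img"]
    c=i[90:290,195:415] if n=="top" else i[110:275,160:385]
    cv2.imwrite(f"pics/{n}_crop.png",cv2.resize(c,None,fx=3.0 if n=="top" else 3.4,fy=3.0 if n=="top" else 3.4,interpolation=cv2.INTER_CUBIC)[:,:,::-1])
E
```

```text
top
yellow ([274.3, 159.9], 253, [652.0, -19.0, 127.0], [124.0, 129.0])
yellow ([132.3, 193.9], 238, [564.0, 397.0, 56.0], [53.0, 59.0])
yellow ([140.5, 232.9], 250, [450.0, 369.0, 56.0], [53.0, 59.0])
yellow ([171.9, 240.8], 243, [427.0, 276.0, 56.0], [53.0, 59.0])
green ([274.5, 239.0], 60, [434.0, -23.0, 47.0], [43.0, 49.0])
brass ([509.8, 154.9], 168, [786.0, -992.0, -371.0], [-430.0, -354.0])
brass ([295.6, 155.9], 114, [658.0, -75.0, 152.0], [148.0, 155.0])
brass ([379.1, 237.9], 57, [437.0, -327.0, 46.0], [43.0, 50.0])
side
yellow ([228.1, 175.2], 205, [652.0, -15.0, 130.0], [128.0, 132.0])
yellow ([249.2, 305.7], 419, [428.0, 280.0, 59.0], [56.0, 61.0])
yellow ([167.6, 322.8], 449, [564.0, 401.0, 59.0], [57.0, 61.0])
yellow ([219.2, 334.6], 485, [450.0, 372.0, 59.0], [56.0, 61.0])
red ([334.8, 83.2], 1535, [747.0, -1184.0, -194.0], [-198.0, -189.0])
red ([285.5, 226.4], 35, [432.0, 86.0, 131.0], [127.0, 134.0])
blue ([293.6, 162.2], 171, [573.0, -286.0, 11.0], [7.0, 13.0])
green ([300.9, 221.1], 61, [433.0, -21.0, 49.0], [47.0, 51.0])
green ([269.7, 348.6], 40, [334.0, 366.0, 89.0], [85.0, 91.0])
green ([288.9, 359.6], 45, [290.0, 368.0, 89.0], [85.0, 91.0])
brass ([489.7, 20.2], 1828, [161.0, -1376.0, 155.0], [152.0, 158.0])
brass ([458.1, 105.5], 737, [176.0, -1163.0, -146.0], [-150.0, -141.0])
brass ([236.3, 156.7], 98, [656.0, -68.0, 155.0], [146.0, 158.0])
brass ([339.0, 158.2], 32, [437.0, -324.0, 51.0], [46.0, 53.0])
brass ([229.0, 174.3], 190, [653.0, -30.0, 129.0], [111.0, 131.0])
brass ([153.9, 279.6], 27, [691.0, 296.0, 5.0], [2.0, 10.0])
brass ([250.2, 316.1], 67, [414.0, 301.0, 48.0], [41.0, 53.0])
brass ([170.1, 333.1], 71, [546.0, 417.0, 48.0], [42.0, 54.0])
brass ([221.7, 345.3], 71, [436.0, 390.0, 47.0], [39.0, 52.0])
```

View pics/top_crop.png

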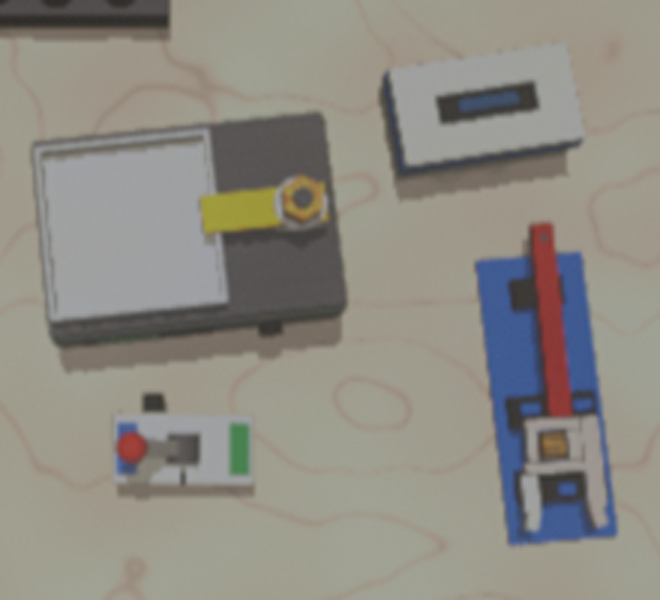

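The top crop shows the nut hexagon at crop (302,201), that is px (295.7,157). The lever ball is at (131,447), the selector centre about (184,449) and the worm at (553,445). The wrench mouth points down the picture (world −x), with the movable jaw on the left (+y).

```bash
python3 - <<'E'
from h import *
for n in("top","side"):
    s=snap(n);P=s["P"];ok=s["depth"]>0;H=s["hsv"];x,y,z=P[...,0],P[...,1],P[...,2]
    def rep(k,m,zz=None):
        Q=P[m]; r=cv2.minAreaRect(Q[:,:2].astype(np.float32)); print(n,k,len(Q),"rect c",np.round(r[0],1),"sz",np.round(r[1],1),"ang",round(r[2],1),"z",np.percentile(Q[:,2],[5,50,95]).round(1))
    sh=ok&(x>500)&(x<760)&(y>-130)&(y<200)
    rep("floor",sh&(z>98)&(z<107)&(H[...,1]<45)&(H[...,2]>110)&(y>-20))
    rep("wall+",sh&(z>112)&(z<126)&(H[...,1]<45)&(H[...,2]>90)&(y>-20))
    rep("shaker",sh&(z>85)&(z<112))
    rep("nut",sh&(z>143)&(y<-30))
    rep("sel",ok&(abs(x-434)<70)&(abs(y-32)<110)&(z>38)&(z<52))
    rep("ball",ok&(abs(x-434)<70)&(abs(y-75)<60)&(z>105))
    wr=ok&(x<700)&(x>340)&(abs(y+320)<90)
    hd=wr&((H[...,0]<8)|(H[...,0]>172))&(H[...,1]>130)&(z>25); rep("handle",hd)
    Q=P[hd][:,:2]; c=Q.mean(0);d=np.linalg.svd(Q-c)[2][0]; print(" handle axis",c.round(1),np.degrees(np.arctan2(d[1],d[0])).round(1))
    rep("worm",wr&(z>38)&(x<480)&(H[...,0]>10)&(H[...,0]<25)&(H[...,1]>85))
    rep("blue",wr&(H[...,0]>103)&(H[...,0]<125)&(H[...,1]>130)&(z<20))
    rep("head",wr&(z>35)&(x<480)&(H[...,1]<60))
E
```

```text
top floor 2805 rect c [651.6  70. ] sz [169.8 197.9] ang 6.3 z [ 99.  102.1 105.5]
top wall+ 441 rect c [641.4  84.1] sz [167.6 166.2] ang 6.3 z [113.9 117.8 121.3]
top shaker 5373 rect c [645.5  28.8] sz [194.1 284.9] ang 6.1 z [ 94.1 100.1 105.4]
top nut 160 rect c [657.9 -74.9] sz [38.5 36.1] ang 4.4 z [147.5 152.3 160. ]
top sel 911 rect c [435.2  33.9] sz [ 73.  138.6] ang 0.1 z [41.1 45.1 49.1]
top ball 93 rect c [432.6  79.6] sz [27.5 27.1] ang 1.1 z [117.7 125.6 131.2]
top handle 411 rect c [ 562.  -330.3] sz [186.5  21.6] ang 3.5 z [38.4 42.1 46.1]
 handle axis [ 558.9 -330.5] -176.4
top worm 56 rect c [ 437.7 -327.1] sz [20.3 21.5] ang 7.2 z [41.6 46.7 50.1]
top blue 1209 rect c [ 487.7 -332.5] sz [282.  104.9] ang 4.7 z [ 2.2  6.1 10.3]
top head 585 rect c [ 414.3 -336. ] sz [113.8  81.8] ang 2.5 z [37.3 42.  45.7]
side floor 1751 rect c [655.9  63.9] sz [162.3 172. ] ang 6.1 z [102.9 105.1 106.8]
side wall+ 628 rect c [643.  83.] sz [167.5 170.3] ang 6.6 z [113.8 119.9 123.2]
side shaker 4451 rect c [647.1  29.7] sz [195.9 290.4] ang 6.0 z [ 88.  103.8 108.5]
side nut 135 rect c [660.8 -75.2] sz [33.8 45. ] ang 29.2 z [145.4 155.  161.5]
side sel 940 rect c [434.1  33.4] sz [142.  70.] ang 89.4 z [42.3 48.2 51.1]
side ball 118 rect c [432.1  83.2] sz [28.1 24.9] ang 43.9 z [116.1 126.8 133.4]
side handle 125 rect c [ 560.2 -326.8] sz [184.9  19.6] ang 5.3 z [43.2 46.1 49.3]
 handle axis [ 542.4 -328.5] -175.7
side worm 36 rect c [ 438.4 -326.6] sz [22.7 21.8] ang 6.6 z [46.  49.8 53.4]
side blue 336 rect c [ 484.5 -319.3] sz [290.1  74.9] ang 15.6 z [ 6.7 10.1 13.4]
side head 447 rect c [ 419.4 -335.8] sz [121.8  86.8] ang 2.2 z [36.3 45.1 49. ]
```

Careful with the scale: shifts go in cm. That gives: 298 mm is 29.8, -199 mm is -19.9.

```bash
python3 inch.py '{"tx":[29.8,29.8,29.8,29.8,29.8,29.8,29.8,29.8,29.8,29.8],"ty":[-19.9,-19.9,-19.9,-19.9,-19.9,-19.9,-19.9,-19.9,-19.9,-19.9],"tz":[0,0,0,0,0,0,0,0,0,0],"ax":[0,0,0,0,0,0,0,0,0,0],"ay":[0,0,0,0,0,0,0,0,0,0],"az":[-1.172,-1.172,-1.172,-1.172,-1.172,-1.172,-1.172,-1.172,-1.172,-1.172],"finger_gap":[0,0,0,0,0,0,0,0,0,0]}'; python3 - <<'E'
from h import *
s=robot.read_state();print(s["eef_pos"],s["eef_rot"].round(3),s["joints"].round(2))
E
```

```text
clock: 1.3
eef_pos: [449.0, -301.1, 222.5]
eef_rot: [[0.004, 1.0, -0.001], [1.0, -0.004, -0.001], [-0.001, -0.001, -1.0]]
ft_force: [0.2, -0.1, 1.1]
grip_width: 15.0
grasp_force: 0.0
[ 448.99071985 -301.0721254   222.52304259] [[ 0.004  1.    -0.001]
 [ 1.    -0.004 -0.001]
 [-0.001 -0.001 -1.   ]] [ 0.92  0.11 -0.4   1.71  0.05  1.33  0.5 ]
```

Scaled: 429 mm is 42.9, -16 mm is -1.6.

```bash
python3 inch.py '{"tx":[42.9,42.9,42.9,42.9,42.9,42.9,42.9,42.9,42.9,42.9,42.9],"ty":[-1.6,-1.6,-1.6,-1.6,-1.6,-1.6,-1.6,-1.6,-1.6,-1.6,-1.6],"tz":[0,0,0,0,0,0,0,0,0,0,0],"ax":[0,0,0,0,0,0,0,0,0,0,0],"ay":[0,0,0,0,0,0,0,0,0,0,0],"az":[0,0,0,0,0,0,0,0,0,0,0],"finger_gap":[0,0,0,0,0,0,0,0,0,0,0]}' && python3 inch.py '{"tx":[0,0,0,0],"ty":[0,0,0,0],"tz":[5,10,11,11],"ax":[0,0,0,0],"ay":[0,0,0,0],"az":[0,0,0,0],"finger_gap":[0,0,0,0]}'
```

```text
clock: 2.4
eef_pos: [434.2, 127.4, 222.6]
eef_rot: [[0.003, 1.0, 0.0], [1.0, -0.003, -0.001], [-0.001, 0.0, -1.0]]
ft_force: [0.9, -1.0, -0.1]
grip_width: 0.6
grasp_force: 0.0
clock: 2.8
eef_pos: [432.9, 127.0, 111.5]
eef_rot: [[0.004, 1.0, -0.004], [1.0, -0.004, 0.0], [-0.0, -0.004, -1.0]]
ft_force: [0.0, 0.8, 0.1]
grip_width: 0.6
grasp_force: 0.0
```

```bash
python3 inch.py '{"tx":[-2,-3.5,-4.8,-6,-6.7,-6.7],"ty":[0,0,0,0,0,0],"tz":[0,0,0,0,0,0],"ax":[0,0,0,0,0,0],"ay":[0,0,0,0,0,0],"az":[0,0,0,0,0,0],"finger_gap":[0,0,0,0,0,0]}'; python3 - <<'E'
from h import *
for n in("top","side"):
    s=snap(n)
    for k in("red","red2"): print(n,k,[b for b in blobs(s,mask(s,*COL[k]),8) if 80<b[2][2]<160])
    P=s["P"];m=(s["depth"]>0)&(abs(P[...,0]-434)<20)&(abs(P[...,1]-35)<60)&(P[...,2]>100)&(P[...,2]<160)&((s["hsv"][...,0]<9)|(s["hsv"][...,0]>170))&(s["hsv"][...,1]>110)
    print(m.sum(),P[m].mean(0),P[m].min(0),P[m].max(0))
E
```

```text
clock: 3.4
eef_pos: [435.4, 60.8, 114.4]
eef_rot: [[0.003, 1.0, 0.003], [1.0, -0.003, -0.001], [-0.001, 0.003, -1.0]]
ft_force: [-0.8, 0.4, -0.3]
grip_width: 0.4
grasp_force: 0.0
top red []
top red2 []<stdin>:6: RuntimeWarning: Mean of empty slice.
  ret = um.true_divide(
Traceback (most recent call last):
ValueError: zero-size array to reduction operation minimum which has no identity
```

Scaled: 339 mm is 33.9, 130 mm is 13.

```bash
python3 inch.py '{"tx":[1.5,1.5,1.5,6,33.9,33.9,33.9,33.9,33.9,33.9,33.9,33.9],"ty":[0,0,0,2,13,13,13,13,13,13,13,13],"tz":[0,-5,-10,-10.8,-10.8,-10.8,-10.8,-10.8,-10.8,-10.8,-10.8,-10.8],"ax":[0,0,0,0,0,0,0,0,0,0,0,0],"ay":[0,0,0,0,0,0,0,0,0,0,0,0],"az":[0,0,0,0,0,0,0,0,0,0,0,0],"finger_gap":[0,0,0,87,87,87,87,87,87,87,87,87]}'; cat > look.py <<'E'
from h import *
for n in("top","side"):
    s=snap(n);P=s["P"];H=s["hsv"]
    m=(s["depth"]>0)&(abs(P[...,0]-434)<25)&(abs(P[...,1]-33)<75)&(P[...,2]>85)&(P[...,2]<160)&((H[...,0]<9)|(H[...,0]>170))&(H[...,1]>110)
    if m.sum()>10:
        v,u=np.nonzero(m); r=cv2.minEnclosingCircle(np.stack([u,v],1).astype(np.float32))
        print(n,"ball",m.sum(),ray(s,*r[0],130).round(1),"atz115",ray(s,*r[0],115).round(1))
    print(n,"yellow",[b[2] for b in blobs(s,mask(s,*COL["yellow"]),40)])
E
python3 look.py
```

```text
clock: 4.65
eef_pos: [562.6, 403.0, 219.3]
eef_rot: [[-0.003, 1.0, -0.003], [1.0, 0.003, -0.0], [-0.0, -0.003, -1.0]]
ft_force: [0.0, -0.6, 0.9]
grip_width: 64.1
grasp_force: 0.0
top ball 75 [432.5  33.7 130. ] atz115 [432.7  33.6 115. ]
top yellow [[652.0, -17.0, 127.0], [571.0, 392.0, 56.0]]
side ball 92 [435.9  31.  130. ] atz115 [441.3  17.1 115. ]
side yellow [[651.0, -14.0, 130.0], [427.0, 281.0, 59.0], [579.0, 408.0, 58.0]]
```

Scaled: 197 mm is 19.7, -2 mm is -0.2.

```bash
python3 inch.py '{"tx":[-0.2,-0.2,-0.2,-0.2,-0.2,-0.2,-0.2],"ty":[0.1,0.1,0.1,0.1,0.1,0.1,0.1],"tz":[5,10,15,18,19.7,19.7,19.7],"ax":[0,0,0,0,0,0,0],"ay":[0,0,0,0,0,0,0],"az":[0,0,0,0,0,0,0],"finger_gap":[87,87,87,87,87,87,87]}' && python3 inch.py '{"tx":[0,0,0,0,0],"ty":[0,0,0,0,0],"tz":[0,0,0,0,0],"ax":[0,0,0,0,0],"ay":[0,0,0,0,0],"az":[0,0,0,0,0],"finger_gap":[40,40,40,40,40]}'
```

```text
clock: 5.45
eef_pos: [566.1, 398.9, 25.7]
eef_rot: [[0.001, 1.0, 0.003], [1.0, -0.001, 0.001], [0.001, 0.003, -1.0]]
ft_force: [-0.2, 0.3, 1.0]
grip_width: 87.0
grasp_force: 0.0
clock: 5.95
eef_pos: [564.9, 399.2, 23.8]
eef_rot: [[-0.0, 1.0, 0.001], [1.0, 0.0, 0.0], [0.0, 0.001, -1.0]]
ft_force: [-0.1, -0.5, 1.2]
grip_width: 56.2
grasp_force: 30.0
```

```bash
python3 inch.py '{"tx":[0,0,-2,-6,-11,-15.5,-20,-24.5,-27.4,-27.4,-27.4],"ty":[0,0,0.8,2.4,4.4,6.2,8,9.8,10.9,10.9,10.9],"tz":[-5,-10,-15,-17.6,-17.6,-17.6,-17.6,-17.6,-17.6,-17.6,-17.6],"ax":[0,0,0,0,0,0,0,0,0,0,0],"ay":[0,0,0,0,0,0,0,0,0,0,0],"az":[0,0,0,0,0,0,0,0,0,0,0],"finger_gap":[40,40,40,40,40,40,40,40,40,40,40]}' && python3 inch.py '{"tx":[0,0,0,0,0],"ty":[0,0,0,0,0],"tz":[3,5.5,6.8,6.8,6.8],"ax":[0,0,0,0,0],"ay":[0,0,0,0,0],"az":[0,0,0,0,0],"finger_gap":[40,40,40,40,40]}'
```

```text
clock: 7.05
eef_pos: [673.7, 123.8, 198.8]
eef_rot: [[0.003, 1.0, -0.001], [1.0, -0.003, 0.0], [0.0, -0.001, -1.0]]
ft_force: [-0.3, 0.7, -1.1]
grip_width: 55.9
grasp_force: 30.0
clock: 7.55
eef_pos: [673.8, 126.4, 132.4]
eef_rot: [[-0.001, 1.0, 0.001], [1.0, 0.001, 0.001], [0.001, 0.001, -1.0]]
ft_force: [0.7, 0.6, -1.1]
grip_width: 56.4
grasp_force: 30.0
```

Scaled: 6 mm is 0.6, 5 mm is 0.5.

```bash
python3 inch.py '{"tx":[0,0,0,0],"ty":[0,0,0,0],"tz":[0.3,0.5,0.6,0.6],"ax":[0,0,0,0],"ay":[0,0,0,0],"az":[0,0,0,0],"finger_gap":[40,40,40,40]}' && python3 inch.py '{"tx":[0,0,0,0,0,15.2,15.2,15.2,15.2,15.2,15.2,15.2],"ty":[0,0,0,0,0,-24.6,-24.6,-24.6,-24.6,-24.6,-24.6,-24.6],"tz":[0,0,0,-3,-9,-9,-9,-9,-9,-9,-9,-9],"ax":[0,0,0,0,0,0,0,0,0,0,0,0],"ay":[0,0,0,0,0,0,0,0,0,0,0,0],"az":[0,0,0,0,0,0,0,0,0,0,0,0],"finger_gap":[80,80,80,80,87,87,87,87,87,87,87,87]}'; python3 look.py
```

```text
clock: 7.95
eef_pos: [674.0, 125.1, 125.9]
eef_rot: [[0.0, 1.0, 0.001], [1.0, -0.0, -0.0], [-0.0, 0.001, -1.0]]
ft_force: [-0.8, 0.6, -0.7]
grip_width: 56.1
grasp_force: 30.0
clock: 9.15
eef_pos: [422.4, 281.7, 216.2]
eef_rot: [[-0.01, 1.0, 0.001], [1.0, 0.01, -0.002], [-0.002, 0.001, -1.0]]
ft_force: [0.5, -0.2, -0.0]
grip_width: 87.1
grasp_force: 0.0
top ball 75 [432.5  33.7 130. ] atz115 [432.7  33.6 115. ]
top yellow [[652.0, -17.0, 127.0], [427.0, 276.0, 56.0]]
side ball 92 [435.9  31.  130. ] atz115 [441.3  17.1 115. ]
side yellow [[661.0, 9.0, 130.0], [672.0, 130.0, 161.0], [441.0, 290.0, 59.0], [449.0, 373.0, 58.0]]
```

```bash
python3 inch.py '{"tx":[0,0,0,0,0,0,0,0],"ty":[0,0,0,0,0,0,0,0],"tz":[2,4,6,8,10,12,12,12],"ax":[0,0,0,0,0,0,0,0],"ay":[0,0,0,0,0,0,0,0],"az":[-0.15,-0.3,-0.45,-0.6,-0.785,-0.785,-0.785,-0.785],"finger_gap":[87,87,87,87,87,87,87,87]}'; python3 look.py
```

```text
clock: 10.05
eef_pos: [428.5, 276.6, 95.5]
eef_rot: [[-0.705, 0.709, -0.001], [0.709, 0.705, 0.001], [0.001, -0.0, -1.0]]
ft_force: [0.9, -0.0, 0.6]
grip_width: 86.8
grasp_force: 0.0
top ball 75 [432.5  33.7 130. ] atz115 [432.7  33.6 115. ]
top yellow [[684.0, 132.0, 158.0], [652.0, -17.0, 127.0]]
side ball 92 [435.9  31.  130. ] atz115 [441.3  17.1 115. ]
side yellow [[672.0, 130.0, 161.0], [425.0, 279.0, 59.0], [449.0, 373.0, 58.0]]
```

```bash
python3 inch.py '{"tx":[0,0,0,0,0,0,0,0,0],"ty":[0,0,0,0,0,0,0,0,0],"tz":[4,6.5,7.2,7.2,7.2,7.2,7.2,7.2,7.2],"ax":[0,0,0,0,0,0,0,0,0],"ay":[0,0,0,0,0,0,0,0,0],"az":[0,0,0,0,0,0,0,0,0],"finger_gap":[87,87,87,87,40,40,40,40,40]}' && python3 inch.py '{"tx":[0,0,0,0,0,0,0,0],"ty":[0,0,0,0,0,0,0,0],"tz":[-5,-10,-14,-17.6,-17.6,-17.6,-17.6,-17.6],"ax":[0,0,0,0,0,0,0,0],"ay":[0,0,0,0,0,0,0,0],"az":[0,0.15,0.3,0.45,0.6,0.785,0.785,0.785],"finger_gap":[40,40,40,40,40,40,40,40]}'
```

```text
clock: 11.05
eef_pos: [428.1, 277.2, 24.0]
eef_rot: [[-0.707, 0.707, 0.001], [0.707, 0.707, 0.0], [-0.001, 0.001, -1.0]]
ft_force: [0.3, -0.6, 2.1]
grip_width: 56.0
grasp_force: 30.0
clock: 11.85
eef_pos: [427.5, 277.0, 199.5]
eef_rot: [[-0.0, 1.0, 0.0], [1.0, 0.0, -0.001], [-0.001, 0.0, -1.0]]
ft_force: [-0.3, 0.8, -1.2]
grip_width: 56.4
grasp_force: 30.0
```

Scaled: 254 mm is 25.4, -227 mm is -22.7.

```bash
python3 inch.py '{"tx":[-3,-6,-9.2,-12.3,-15.3,-18.4,-21,-22.7,-22.7,-22.7,-22.7],"ty":[3.4,6.8,10.2,13.6,17,20.4,23.5,25.4,25.4,25.4,25.4],"tz":[0,0,0,0,0,0,0,0,0,0,0],"ax":[0,0,0,0,0,0,0,0,0,0,0],"ay":[0,0,0,0,0,0,0,0,0,0,0],"az":[0,0,0,0,0,0,0,0,0,0,0],"finger_gap":[40,40,40,40,40,40,40,40,40,40,40]}' && python3 inch.py '{"tx":[0,0,0,0,0,0,0],"ty":[0,0,0,0,0,0,0],"tz":[3,5.5,6.8,7.2,7.3,7.3,7.3],"ax":[0,0,0,0,0,0,0],"ay":[0,0,0,0,0,0,0],"az":[0,0,0,0,0,0,0],"finger_gap":[40,40,40,40,40,40,40]}'
```

```text
clock: 12.95
eef_pos: [680.8, 51.8, 199.4]
eef_rot: [[-0.003, 1.0, -0.001], [1.0, 0.003, 0.001], [0.001, -0.001, -1.0]]
ft_force: [-0.2, 0.2, -1.3]
grip_width: 56.3
grasp_force: 30.0
clock: 13.65
eef_pos: [682.4, 50.4, 127.9]
eef_rot: [[-0.0, 1.0, 0.002], [1.0, 0.0, 0.0], [0.0, 0.002, -1.0]]
ft_force: [0.1, -0.4, -1.7]
grip_width: 56.3
grasp_force: 30.0
```

Scaled: 1.5 mm is 0.15, -90 mm is -9.

```bash
python3 inch.py '{"tx":[0,0,0,0,0,0,0,0],"ty":[0,0,0,0,0,0,0,0],"tz":[0.15,0.15,0.15,0.15,0.15,-3,-9,-9],"ax":[0,0,0,0,0,0,0,0],"ay":[0,0,0,0,0,0,0,0],"az":[0,0,0,0,0,0,0,0],"finger_gap":[40,40,80,80,80,80,87,87]}' && python3 inch.py '{"tx":[32.1,32.1,32.1,32.1,32.1,32.1,32.1,32.1,32.1,32.1,32.1],"ty":[-23.2,-23.2,-23.2,-23.2,-23.2,-23.2,-23.2,-23.2,-23.2,-23.2,-23.2],"tz":[0,0,0,0,0,0,0,0,0,0,0],"ax":[0,0,0,0,0,0,0,0,0,0,0],"ay":[0,0,0,0,0,0,0,0,0,0,0],"az":[0,0,0,0,0,0,0,0,0,0,0],"finger_gap":[87,87,87,87,87,87,87,87,87,87,87]}'; python3 look.py
```

```text
clock: 14.45
eef_pos: [684.0, 51.3, 222.5]
eef_rot: [[0.0, 1.0, 0.008], [1.0, -0.0, 0.001], [0.001, 0.008, -1.0]]
ft_force: [1.0, 0.5, 0.5]
grip_width: 85.3
grasp_force: 0.0
clock: 15.55
eef_pos: [450.9, 369.7, 216.2]
eef_rot: [[0.002, 1.0, 0.0], [1.0, -0.002, -0.001], [-0.001, 0.0, -1.0]]
ft_force: [-0.4, 0.1, 0.3]
grip_width: 86.4
grasp_force: 0.0
top ball 75 [432.5  33.7 130. ] atz115 [432.7  33.6 115. ]
top yellow [[681.0, 50.0, 158.0], [676.0, 123.0, 158.0], [652.0, -17.0, 127.0], [450.0, 370.0, 56.0]]
side ball 91 [435.9  31.  130. ] atz115 [441.3  17.1 115. ]
side yellow [[649.0, -24.0, 130.0], [461.0, 389.0, 58.0]]
```

```bash
python3 inch.py '{"tx":[0,0,0,0,0,0,0,0,0,0,0,0],"ty":[0,0,0,0,0,0,0,0,0,0,0,0],"tz":[1,2,3,4,5,6,7,11,15,18,19.2,19.2],"ax":[0,0,0,0,0,0,0,0,0,0,0,0],"ay":[0,0,0,0,0,0,0,0,0,0,0,0],"az":[-0.15,-0.3,-0.45,-0.6,-0.75,-0.9,-1.05,-1.2,-1.2,-1.2,-1.2,-1.2],"finger_gap":[87,87,87,87,87,87,87,87,87,87,87,87]}' && python3 inch.py '{"tx":[0,0,0,0,0,0],"ty":[0,0,0,0,0,0],"tz":[0,0,0,0,0,0],"ax":[0,0,0,0,0,0],"ay":[0,0,0,0,0,0],"az":[0,0,0,0,0,0],"finger_gap":[87,40,40,40,40,40]}'  && python3 inch.py '{"tx":[0,0,0,0,0,0,0,0,0,0,0],"ty":[0,0,0,0,0,0,0,0,0,0,0],"tz":[-5,-10,-14,-17.6,-17.6,-17.6,-17.6,-17.6,-17.6,-17.6,-17.6],"ax":[0,0,0,0,0,0,0,0,0,0,0],"ay":[0,0,0,0,0,0,0,0,0,0,0],"az":[0,0.15,0.3,0.45,0.6,0.75,0.9,1.05,1.2,1.2,1.2],"finger_gap":[40,40,40,40,40,40,40,40,40,40,40]}'
```

```text
clock: 16.85
eef_pos: [449.7, 369.5, 23.0]
eef_rot: [[-0.931, 0.364, -0.003], [0.364, 0.931, -0.002], [0.002, -0.003, -1.0]]
ft_force: [-0.0, -0.3, -0.5]
grip_width: 86.8
grasp_force: 0.0
clock: 17.45
eef_pos: [449.9, 371.1, 24.8]
eef_rot: [[-0.932, 0.362, 0.0], [0.362, 0.932, -0.0], [-0.0, 0.0, -1.0]]
ft_force: [0.4, -0.3, 2.4]
grip_width: 56.4
grasp_force: 30.0
clock: 18.55
eef_pos: [449.4, 371.0, 200.3]
eef_rot: [[-0.004, 1.0, -0.0], [1.0, 0.004, -0.001], [-0.001, -0.0, -1.0]]
ft_force: [0.8, 0.1, -1.2]
grip_width: 56.5
grasp_force: 30.0
```

```bash
python3 inch.py '{"tx":[-3.5,-7.5,-11.5,-15.5,-19.5,-23.5,-27,-29.1,-29.1,-29.1,-29.1],"ty":[1.9,4,6.1,8.3,10.4,12.5,14.4,15.5,15.5,15.5,15.5],"tz":[0,0,0,0,0,0,0,0,0,0,0],"ax":[0,0,0,0,0,0,0,0,0,0,0],"ay":[0,0,0,0,0,0,0,0,0,0,0],"az":[0,0,0,0,0,0,0,0,0,0,0],"finger_gap":[40,40,40,40,40,40,40,40,40,40,40]}' && python3 inch.py '{"tx":[0,0,0,0,0,0,0],"ty":[0,0,0,0,0,0,0],"tz":[3,5.5,6.8,7.2,7.3,7.4,7.4],"ax":[0,0,0,0,0,0,0],"ay":[0,0,0,0,0,0,0],"az":[0,0,0,0,0,0,0],"finger_gap":[40,40,40,40,40,40,40]}' && python3 inch.py '{"tx":[0,0,0,0,0,0,0],"ty":[0,0,0,0,0,0,0],"tz":[0,0,0,0,-3,-9,-9],"ax":[0,0,0,0,0,0,0],"ay":[0,0,0,0,0,0,0],"az":[0,0,0,0,0,0,0],"finger_gap":[40,80,80,80,80,80,80]}'; python3 - <<'E'
from workcell import robot
s=robot.read_state();print(s["joints"].round(2))
E
```

```text
clock: 19.65
eef_pos: [603.9, 82.1, 200.5]
eef_rot: [[-0.004, 1.0, -0.001], [1.0, 0.004, 0.001], [0.001, -0.001, -1.0]]
ft_force: [-0.1, 0.9, 0.1]
grip_width: 56.5
grasp_force: 30.0
clock: 20.35
eef_pos: [605.4, 80.4, 127.6]
eef_rot: [[-0.0, 1.0, 0.002], [1.0, 0.0, -0.0], [-0.0, 0.002, -1.0]]
ft_force: [0.2, -1.2, -1.1]
grip_width: 56.6
grasp_force: 30.0
clock: 21.05
eef_pos: [607.3, 81.5, 222.2]
eef_rot: [[-0.0, 1.0, 0.008], [1.0, 0.0, 0.001], [0.001, 0.008, -1.0]]
ft_force: [1.5, 0.6, -0.1]
grip_width: 79.8
grasp_force: 0.0
[ 0.59  0.38 -0.97  1.53  0.32  1.39 -0.41]
```

```bash
cat > jaw.py <<'E'
from h import *
import sys
o=[]
for n in("top","side"):
    s=snap(n); u,v=pix(s,(400,-338,42)); u,v=int(u),int(v)
    o.append(cv2.resize(s["img"][v-22:v+28,u-25:u+25],(500,500) if 1 else 0,interpolation=cv2.INTER_CUBIC)[:,:,::-1] if False else cv2.resize(s["img"][v-25:v+25,u-20:u+20],(400,500),interpolation=cv2.INTER_LANCZOS4)[:,:,::-1])
    print(n,u-20,v-25)
cv2.imwrite(sys.argv[1],np.hstack(o))
E
python3 jaw.py pics/jaw1.png; python3 look.py
```

```text
top 362 225
side 331 136
top yellow [[654.0, -28.0, 127.0]]
side ball 85 [435.3  31.5 130. ] atz115 [440.8  17.6 115. ]
side yellow [[655.0, -12.0, 130.0], [680.0, 54.0, 161.0], [595.0, 76.0, 161.0], [672.0, 128.0, 161.0]]
```

View pics/jaw1.png

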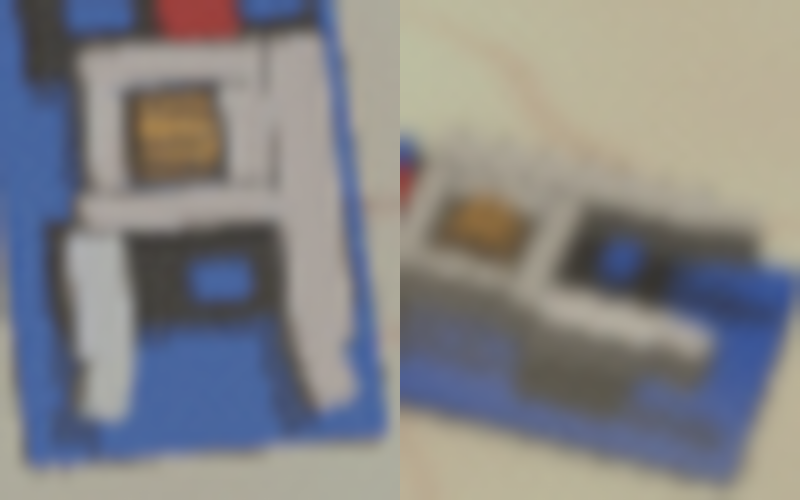

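The crop shows the worm at crop (178,135). The movable jaw's inner edge is at x≈130 and the fixed jaw's inner edge at x≈288, about 15.8 px apart, so the gap is about 46 mm. The previous readout also puts all three lids in the tray at tray height.

```bash
cat > gap.py <<'E'
from h import *
from scipy.ndimage import gaussian_filter1d as g1
def gap(M=(390,-341.3),yaw=4.3,verbose=True):
    s=snap("top"); a=np.radians(yaw); ex=-np.array([np.cos(a),np.sin(a)]); ey=np.array([-ex[1],ex[0]])
    ys=np.arange(-50,45,.25); res=[]
    for x0 in np.arange(-16,9,2.):
        uv=np.array([pix(s,(*(np.array(M)+x0*ex+y*ey),42)) for y in ys],np.float32)
        p=cv2.remap(s["img"],uv[None,:,0],uv[None,:,1],cv2.INTER_CUBIC)[0].astype(float)[:,0]  # red channel
        d=g1(p,5,order=1)
        i=np.argmin(np.where((ys>-38)&(ys<-10),d,9)); j=np.argmax(np.where((ys>5)&(ys<30),d,-9)); k=np.argmin(np.where((ys>26),d,9))
        res.append((x0,ys[i],ys[j],ys[k]))
    r=np.array(res)
    if verbose: print(r.T.round(1))
    m=np.median(r,0)[1:]; print("movable %.2f fixed %.2f outer %.2f gap %.2f mouth-to-outer based jaw %.2f"%(*m,m[1]-m[0],(m[2]-36)-m[0]-18))
if __name__=="__main__": gap()
E
python3 gap.py
```

```text
[[-16.  -14.  -12.  -10.   -8.   -6.   -4.   -2.    0.    2.    4.    6.
    8. ]
 [-27.8 -28.  -28.  -27.8 -27.5 -27.2 -27.2 -27.2 -27.2 -27.5 -27.5 -27.8
  -28. ]
 [ 18.5  19.   19.   19.   18.8  18.8  18.5  18.2  17.8  17.8  17.8  17.5
   17.5]
 [ 36.2  36.2  36.5  36.5  36.5  36.5  36.5  36.8  36.8  36.5  36.5  36.5
   36.2]]
movable -27.50 fixed 18.50 outer 36.50 gap 46.00 mouth-to-outer based jaw 10.00
```

Careful with the scale: shifts go in cm. That gives: -409 mm is -40.9, -180 mm is -18.

```bash
python3 inch.py '{"tx":[-40.9,-40.9,-40.9,-40.9,-40.9,-40.9,-40.9,-40.9,-40.9,-40.9,-40.9,-40.9],"ty":[-18,-18,-18,-18,-18,-18,-18,-18,-18,-18,-18,-18],"tz":[0,0,0,0,0,0,0,0,0,0,0,0],"ax":[0,0,0,0,0,0,0,0,0,0,0,0],"ay":[0,0,0,0,0,0,0,0,0,0,0,0],"az":[-0.075,-0.075,-0.075,-0.075,-0.075,-0.075,-0.075,-0.075,-0.075,-0.075,-0.075,-0.075],"finger_gap":[0,0,0,0,0,0,0,0,0,0,0,0]}' && python3 inch.py '{"tx":[0,0,0,0,0,0],"ty":[0,0,0,0,0,0],"tz":[5,10,15,16,16,16],"ax":[0,0,0,0,0,0],"ay":[0,0,0,0,0,0],"az":[0,0,0,0,0,0],"finger_gap":[0,0,0,0,0,0]}'; python3 look.py
```

```text
clock: 22.5
eef_pos: [425.0, -327.2, 215.5]
eef_rot: [[-0.077, 0.997, -0.001], [0.997, 0.077, 0.002], [0.002, -0.001, -1.0]]
ft_force: [-0.0, 0.3, -0.6]
grip_width: 0.7
grasp_force: 0.0
clock: 23.1
eef_pos: [426.8, -329.1, 58.8]
eef_rot: [[-0.077, 0.997, 0.003], [0.997, 0.077, -0.002], [-0.002, 0.003, -1.0]]
ft_force: [0.9, -0.2, 0.2]
grip_width: 0.6
grasp_force: 0.0
top ball 75 [432.5  33.7 130. ] atz115 [432.7  33.6 115. ]
top yellow [[681.0, 50.0, 158.0], [673.0, 124.0, 158.0], [652.0, -17.0, 127.0], [604.0, 79.0, 158.0]]
side ball 91 [435.9  31.  130. ] atz115 [441.3  17.1 115. ]
side yellow [[624.0, 60.0, 159.0], [680.0, 55.0, 161.0], [672.0, 128.0, 161.0]]
```

Scaled: 7 mm is 0.7.

```bash
python3 inch.py '{"tx":[0,0,0],"ty":[0,0,0],"tz":[0.7,0.7,0.7],"ax":[0,0,0],"ay":[0,0,0],"az":[0,0,0],"finger_gap":[0,0,0]}'|egrep 'pos|ft'; for i in 1 2 3 4; do python3 inch.py '{"tx":[0,0,0],"ty":[0,0,0],"tz":[0.1,0.1,0.1],"ax":[0,0,0],"ay":[0,0,0],"az":[0,0,0],"finger_gap":[0,0,0]}' |egrep 'pos|ft'; done
```

```text
eef_pos: [424.7, -329.1, 49.8]
ft_force: [0.2, 0.1, -0.3]
eef_pos: [424.7, -329.0, 48.6]
ft_force: [0.1, 0.3, 0.4]
eef_pos: [424.7, -328.9, 47.5]
ft_force: [0.4, -0.1, -0.3]
eef_pos: [424.9, -329.0, 47.2]
ft_force: [-2.1, 1.3, 5.5]
eef_pos: [424.9, -329.0, 47.0]
ft_force: [-4.4, 2.8, 11.4]
```

Scaled: 6 mm is 0.6, 12 mm is 1.2.

```bash
python3 inch.py '{"tx":[0,0,0,0,0],"ty":[0.3,0.6,0.9,1.2,1.2],"tz":[0,0,0,0,0],"ax":[0,0,0,0,0],"ay":[0,0,0,0,0],"az":[0,0,0,0,0],"finger_gap":[0,0,0,0,0]}'|egrep 'pos|ft';python3 inch.py '{"tx":[0,0,0,0,0],"ty":[0.3,0.6,0.9,1.2,1.2],"tz":[0,0,0,0,0],"ax":[0,0,0,0,0],"ay":[0,0,0,0,0],"az":[0,0,0,0,0],"finger_gap":[0,0,0,0,0]}'|egrep 'pos|ft'; python3 inch.py '{"tx":[0,0,-5,-10,-15,-15,-15],"ty":[0,0,-10,0,0,0,0],"tz":[-0.8,-4,-12,-12,-12,-12,-12],"ax":[0,0,0,0,0,0,0],"ay":[0,0,0,0,0,0,0],"az":[0,0,0,0,0,0,0],"finger_gap":[0,0,0,0,0,0,0]}'; python3 gap.py
```

```text
eef_pos: [437.8, -328.4, 48.1]
ft_force: [-3.9, 2.9, 16.8]
eef_pos: [450.0, -327.7, 47.1]
ft_force: [-0.3, 0.3, 8.7]
clock: 26.4
eef_pos: [459.0, -484.4, 166.3]
eef_rot: [[-0.067, 0.998, 0.002], [0.998, 0.067, -0.004], [-0.004, 0.002, -1.0]]
ft_force: [-0.7, -0.1, 0.0]
grip_width: 0.5
grasp_force: 0.0
[[-16.  -14.  -12.  -10.   -8.   -6.   -4.   -2.    0.    2.    4.    6.
    8. ]
 [-25.2 -25.5 -25.8 -25.8 -26.  -26.  -26.  -26.  -25.8 -25.5 -25.5 -25.5
  -25.5]
 [ 18.8  19.   19.   19.2  19.   18.8  18.5  18.2  18.   17.8  17.8  17.8
   17.5]
 [ 36.2  36.2  36.5  36.5  36.5  36.5  36.5  36.5  36.8  36.5  36.5  36.2
   36.2]]
movable -25.75 fixed 18.50 outer 36.50 gap 44.25 mouth-to-outer based jaw 8.25
```

Scaled: 150 mm is 15, 120 mm is 12.

```bash
python3 inch.py '{"tx":[5,10,15,15,15,15,15,15,15,15,15],"ty":[-2.4,-2.4,-2.5,-2.5,-2.5,-2.5,-2.5,-2.5,-2.5,-2.5,-2.5],"tz":[0,0,0,4,8,11.2,11.2,11.2,11.8,12,12],"ax":[0,0,0,0,0,0,0,0,0,0,0],"ay":[0,0,0,0,0,0,0,0,0,0,0],"az":[0,0,0,0,0,0,0,0,0,0,0],"finger_gap":[0,0,0,0,0,0,0,0,0,0,0]}'|egrep 'pos|ft'; python3 inch.py '{"tx":[0,0,0,0,0,0,0,0,0],"ty":[0.3,0.6,0.9,1.2,1.5,1.8,2.1,2.5,2.5],"tz":[0,0,0,0,0,0,0,0,0],"ax":[0,0,0,0,0,0,0,0,0],"ay":[0,0,0,0,0,0,0,0,0],"az":[0,0,0,0,0,0,0,0,0],"finger_gap":[0,0,0,0,0,0,0,0,0]}'|egrep 'pos|ft'; python3 inch.py '{"tx":[0,0,0,0,0,0,0,0],"ty":[0,-1.2,-2.5,-2.5,-2.5,-2.5,-2.5,-2.5],"tz":[-0.8,-0.8,-0.8,-0.8,-0.8,-0.2,0,0],"ax":[0,0,0,0,0,0,0,0],"ay":[0,0,0,0,0,0,0,0],"az":[0,0,0,0,0,0,0,0],"finger_gap":[0,0,0,0,0,0,0,0]}'|egrep 'pos|ft'; python3 inch.py '{"tx":[0,0,0,0,0,0,0,0,0],"ty":[0.3,0.6,0.9,1.2,1.5,1.8,2.1,2.5,2.5],"tz":[0,0,0,0,0,0,0,0,0],"ax":[0,0,0,0,0,0,0,0,0],"ay":[0,0,0,0,0,0,0,0,0],"az":[0,0,0,0,0,0,0,0,0],"finger_gap":[0,0,0,0,0,0,0,0,0]}'|egrep 'pos|ft';  python3 inch.py '{"tx":[0,0,-5,-10,-15,-15,-15],"ty":[0,0,-10,0,0,0,0],"tz":[-0.8,-4,-12,-12,-12,-12,-12],"ax":[0,0,0,0,0,0,0],"ay":[0,0,0,0,0,0,0],"az":[0,0,0,0,0,0,0],"finger_gap":[0,0,0,0,0,0,0]}'|grep pos; python3 gap.py
```

```text
eef_pos: [424.6, -329.7, 47.1]
ft_force: [0.2, 0.5, 4.0]
eef_pos: [450.1, -328.0, 47.1]
ft_force: [0.0, -0.5, 5.4]
eef_pos: [424.0, -329.4, 46.6]
ft_force: [-3.5, 1.5, 11.2]
eef_pos: [450.7, -327.7, 46.8]
ft_force: [-1.0, -1.0, 7.8]
eef_pos: [459.2, -484.1, 165.8]
[[-16.  -14.  -12.  -10.   -8.   -6.   -4.   -2.    0.    2.    4.    6.
    8. ]
 [-21.5 -21.2 -21.  -21.  -21.  -21.  -21.  -21.  -21.2 -21.5 -21.8 -21.8
  -22. ]
 [ 18.5  19.   19.2  19.   18.8  18.8  18.5  18.5  18.2  17.8  17.8  17.5
   17.8]
 [ 36.5  36.5  36.5  36.5  36.5  36.8  36.8  36.8  36.8  36.5  36.5  36.5
   36.2]]
movable -21.25 fixed 18.50 outer 36.50 gap 39.75 mouth-to-outer based jaw 3.75
```

Scaled: 150 mm is 15, 120 mm is 12.

```bash
python3 inch.py '{"tx":[5,10,15,15,15,15,15,15,15,15,15],"ty":[-2.4,-2.4,-2.4,-2.4,-2.4,-2.4,-2.4,-2.4,-2.4,-2.4,-2.4],"tz":[0,0,0,4,8,11.2,11.2,11.2,11.8,12,12],"ax":[0,0,0,0,0,0,0,0,0,0,0],"ay":[0,0,0,0,0,0,0,0,0,0,0],"az":[0,0,0,0,0,0,0,0,0,0,0],"finger_gap":[0,0,0,0,0,0,0,0,0,0,0]}'|egrep 'pos|ft'; python3 inch.py '{"tx":[0,0,0,0,0,0,0,0,0],"ty":[0.3,0.6,0.9,1.2,1.5,1.8,2.1,2.3,2.3],"tz":[0,0,0,0,0,0,0,0,0],"ax":[0,0,0,0,0,0,0,0,0],"ay":[0,0,0,0,0,0,0,0,0],"az":[0,0,0,0,0,0,0,0,0],"finger_gap":[0,0,0,0,0,0,0,0,0]}'|egrep 'pos|ft'; python3 inch.py '{"tx":[0,0,-5,-10,-15,-15,-15],"ty":[0,0,-10,0,0,0,0],"tz":[-0.8,-4,-12,-12,-12,-12,-12],"ax":[0,0,0,0,0,0,0],"ay":[0,0,0,0,0,0,0],"az":[0,0,0,0,0,0,0],"finger_gap":[0,0,0,0,0,0,0]}'|grep pos; python3 gap.py; python3 look.py; python3 jaw.py pics/jaw2.png
```

```text
eef_pos: [425.8, -329.6, 47.5]
ft_force: [-2.0, 0.3, 4.5]
eef_pos: [448.7, -328.3, 47.6]
ft_force: [-1.9, 0.1, 6.7]
eef_pos: [458.5, -484.7, 167.2]
[[-16.  -14.  -12.  -10.   -8.   -6.   -4.   -2.    0.    2.    4.    6.
    8. ]
 [-19.5 -19.8 -19.8 -19.8 -20.  -20.  -20.  -20.  -20.  -19.8 -19.5 -19.5
  -19.5]
 [ 18.5  18.8  19.   19.   19.   18.8  18.5  18.2  18.   17.8  17.8  17.8
   17.8]
 [ 36.2  36.5  36.5  36.5  36.5  36.5  36.5  36.8  36.8  36.5  36.5  36.5
   36.2]]
movable -19.75 fixed 18.50 outer 36.50 gap 38.25 mouth-to-outer based jaw 2.25
top ball 75 [432.5  33.7 130. ] atz115 [432.7  33.6 115. ]
top yellow [[681.0, 50.0, 158.0], [673.0, 123.0, 158.0], [652.0, -17.0, 127.0], [604.0, 79.0, 158.0]]
side ball 92 [435.9  31.  130. ] atz115 [441.3  17.1 115. ]
side yellow [[624.0, 59.0, 159.0], [681.0, 54.0, 161.0], [673.0, 128.0, 161.0]]
top 362 225
side 331 136
```

View pics/jaw2.png

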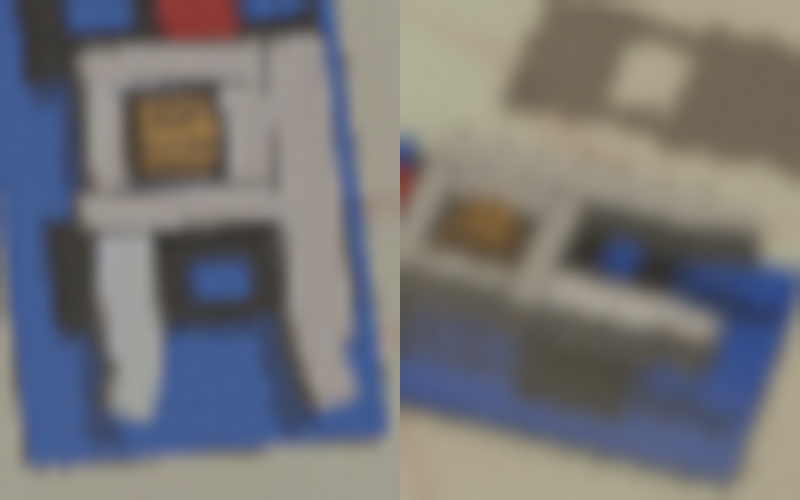

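Movable jaw edge at crop x≈158, fixed at ≈288, so the gap is 38.2 mm, close to fitting. Next is the nut's orientation.

```bash
cat > nut.py <<'E'
from h import *
import sys
o=[]
for n in("top","side"):
    s=snap(n); 
    # rectify to plane z=152 around nut, 0.5mm/px
    xs=np.arange(-40,40,.5); X,Y=np.meshgrid(xs,xs); 
    c=(658,-74.5) if n=="top" else (660,-73)
    UV=np.array([[pix(s,(c[0]+a,c[1]+b,152)) for a in xs] for b in xs],np.float32)
    R=cv2.remap(s["img"],UV[...,0],UV[...,1],cv2.INTER_CUBIC)   # cols=+x, rows=+y
    hsv=cv2.cvtColor(R,cv2.COLOR_RGB2HSV)
    m=cv2.inRange(hsv,np.array([8,75,60]),np.array([27,255,255])); 
    o.append(cv2.resize(R[::-1],(400,400))[:,:,::-1])
    if n=="top":
        for lo in(60,75,90,110,130):
            m=cv2.inRange(hsv,np.array([8,lo,60]),np.array([27,255,255]))
            m[(Y>14)&(abs(X)<22)]=0 if False else m[(Y>14)&(abs(X)<22)]
            cn=max(cv2.findContours(m,cv2.RETR_EXTERNAL,cv2.CHAIN_APPROX_NONE)[0],key=cv2.contourArea)
            h=cv2.convexHull(cn)[:,0]*.5-40; 
            M=cv2.moments(cn); cx,cy=M["m10"]/M["m00"]*.5-40,M["m01"]/M["m00"]*.5-40
            p=cn[:,0]*.5-40-np.array([cx,cy]); t=np.arctan2(p[:,1],p[:,0]); r=np.hypot(*p.T)
            tt=np.linspace(-np.pi,np.pi,360,endpoint=False); rr=np.interp(tt,np.sort(t),r[np.argsort(t)],period=2*np.pi)
            f=(rr*np.exp(-6j*tt)).mean()
            print(lo,"centre",c[0]+cx,c[1]+cy,"area",cv2.contourArea(cn)*.25,"corner phase deg",np.degrees(-np.angle(f)/-6)%60,"amp",abs(f))
cv2.imwrite(sys.argv[1],np.hstack(o))
E
python3 nut.py pics/nut1.png
```

```text
60 centre 659.087072850169 -75.69810051320566 area 1331.5 corner phase deg 57.02018124316621 amp 0.5923362412770226
75 centre 658.9770791749834 -75.63033932135728 area 1252.5 corner phase deg 57.08746581958938 amp 0.591041636652789
90 centre 658.866585175737 -75.5356434240363 area 1176.0 corner phase deg 56.829638287809765 amp 0.5978352972050982
110 centre 658.6677197909353 -75.35788673063422 area 1068.25 corner phase deg 56.62544601142661 amp 0.570211428046045
130 centre 658.2959866220735 -75.11788182831661 area 934.375 corner phase deg 55.832787055607994 amp 0.5243971114488138
```

View pics/nut1.png

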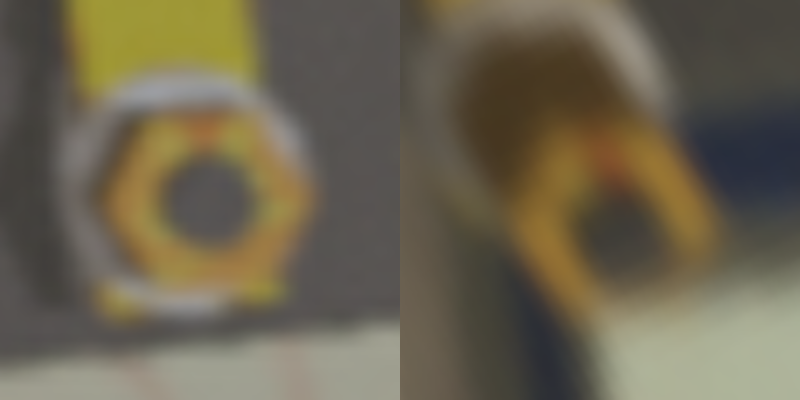

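The nut crop (left is the top view, up = +y) shows corners at about (105,195) and (315,195) and a red mark at (205,130). Yellow strap bits at the bottom contaminate the mask, so I'll refine with the edges only.

```bash
python3 - <<'E'
from h import *
s=snap("top"); xs=np.arange(-40,40,.5); X,Y=np.meshgrid(xs,xs); c=(658,-74.5)
UV=np.array([[pix(s,(c[0]+a,c[1]+b,152)) for a in xs] for b in xs],np.float32)
R=cv2.remap(s["img"],UV[...,0],UV[...,1],cv2.INTER_CUBIC).astype(int)
hsv=cv2.cvtColor(R.clip(0,255).astype(np.uint8),cv2.COLOR_RGB2HSV)
# brassness: red minus blue, but not yellow (g close to r)
B=(R[...,0]-R[...,2])
for thr in(35,45,55,65):
  for hm in(22,24):
    m=((B>thr)&(hsv[...,0]<=hm)).astype(np.uint8)*255; m=cv2.morphologyEx(m,cv2.MORPH_OPEN,np.ones((5,5)))
    cn=max(cv2.findContours(m,cv2.RETR_EXTERNAL,cv2.CHAIN_APPROX_NONE)[0],key=cv2.contourArea)
    p0=cn[:,0]*.5-40.; (ex,ey),_=cv2.minEnclosingCircle(p0.astype(np.float32))
    p=p0[p0[:,1]>-17.5]
    # lines at each of six normals: best phase minimising support-width across flats (3 directions)
    best=[]
    for a in np.arange(-20,20,.5):
        w=0
        for k in range(3):
            t=np.radians(a+90+60*k); q=p0@[np.cos(t),np.sin(t)]; w+=np.percentile(q,97)-np.percentile(q,3)
        best.append((w/3,a))
    M=cv2.moments(cn)
    print(thr,hm,"area",cv2.contourArea(cn)*.25,"c",round(c[0]+M["m10"]/M["m00"]*.5-40,1),round(c[1]+M["m01"]/M["m00"]*.5-40,1),"min width",[ (round(w,1),a) for w,a in sorted(best)[:3]])
# red mark
m=(hsv[...,0]<9)|(hsv[...,0]>172); m&=(hsv[...,1]>140)&(np.hypot(X,Y)<24)
w=m*(hsv[...,1].astype(float)); print("mark",m.sum(),(X*w).sum()/w.sum()+c[0],(Y*w).sum()/w.sum()+c[1])
E
```

```text
35 22 area 1200.875 c 659.1 -74.9 min width [(np.float64(38.8), np.float64(3.5)), (np.float64(38.8), np.float64(4.0)), (np.float64(38.8), np.float64(4.5))]
35 24 area 1233.625 c 659.1 -75.4 min width [(np.float64(39.1), np.float64(3.5)), (np.float64(39.2), np.float64(4.0)), (np.float64(39.2), np.float64(5.0))]
45 22 area 679.75 c 658.4 -76.1 min width [(np.float64(36.7), np.float64(0.0)), (np.float64(36.7), np.float64(3.5)), (np.float64(36.7), np.float64(0.5))]
45 24 area 1154.25 c 659.1 -75.4 min width [(np.float64(37.8), np.float64(3.5)), (np.float64(37.9), np.float64(5.0)), (np.float64(37.9), np.float64(4.0))]
55 22 area 499.25 c 658.4 -78.8 min width [(np.float64(34.5), np.float64(3.0)), (np.float64(34.5), np.float64(3.5)), (np.float64(34.5), np.float64(2.5))]
55 24 area 1077.125 c 659.1 -75.4 min width [(np.float64(36.5), np.float64(4.5)), (np.float64(36.5), np.float64(5.0)), (np.float64(36.5), np.float64(4.0))]
65 22 area 405.875 c 658.3 -79.3 min width [(np.float64(32.6), np.float64(0.0)), (np.float64(32.6), np.float64(0.5)), (np.float64(32.7), np.float64(1.0))]
65 24 area 991.0 c 659.0 -75.4 min width [(np.float64(34.9), np.float64(4.5)), (np.float64(35.0), np.float64(4.0)), (np.float64(35.0), np.float64(3.5))]
mark 0 nan nan<stdin>:25: RuntimeWarning: invalid value encountered in scalar divide
```

```bash
python3 inch.py '{"tx":[2,4,6,8,10,12,14.7,14.7,14.7,14.7,14.7,14.7],"ty":[1,2,3,4,5,6,7.2,7.2,7.2,7.2,7.2,7.2],"tz":[0,0,0,0,0,0,0,0,0,0,0,0],"ax":[0,0,0,0,0,0,0,0,0,0,0,0],"ay":[0,0,0,0,0,0,0,0,0,0,0,0],"az":[-0.15,-0.3,-0.45,-0.6,-0.75,-0.9,-1.05,-1.2,-1.35,-1.5,-1.571,-1.571],"finger_gap":[60,60,60,60,60,60,60,60,60,60,60,60]}' && python3 inch.py '{"tx":[0,0,0,0,0],"ty":[0,0,0,0,0],"tz":[3,6,9,9,9],"ax":[0,0,0,0,0],"ay":[0,0,0,0,0],"az":[0,0,0,0,0],"finger_gap":[60,60,60,60,60]}'; python3 - <<'E'
from workcell import robot
s=robot.read_state();print(s["joints"].round(2),s["eef_pos"].round(1))
E
```

```text
clock: 35.2
eef_pos: [519.4, -324.4, 165.5]
eef_rot: [[-0.997, -0.076, -0.0], [-0.076, 0.997, -0.0], [0.0, -0.0, -1.0]]
ft_force: [0.5, -0.1, -1.0]
grip_width: 60.0
grasp_force: 0.0
clock: 35.7
eef_pos: [519.7, -324.5, 76.1]
eef_rot: [[-0.997, -0.075, -0.0], [-0.075, 0.997, 0.0], [0.0, 0.0, -1.0]]
ft_force: [0.6, -0.3, 0.3]
grip_width: 60.3
grasp_force: 0.0
[ 1.32  0.59 -1.05  1.69  0.54  1.19  1.77] [ 519.7 -324.5   76.1]
```

```bash
python3 inch.py '{"tx":[0,0,0,0,0,0],"ty":[-0.8,-0.8,-0.8,-0.8,-0.8,-0.8],"tz":[0,3,5,6,6,6],"ax":[0,0,0,0,0,0],"ay":[0,0,0,0,0,0],"az":[0,0,0,0,0,0],"finger_gap":[60,60,60,60,60,60]}' && python3 inch.py '{"tx":[0,0,0,0,0,0,0],"ty":[0,0,0,0,0,0,0],"tz":[0,0,0,0,0,0,0],"ax":[0,0,0,0,0,0,0],"ay":[0,0,0,0,0,0,0],"az":[0,0,0,0,0,0,0],"finger_gap":[5,5,5,5,5,5,5]}'
```

```text
clock: 36.3
eef_pos: [520.9, -332.8, 16.2]
eef_rot: [[-0.997, -0.075, 0.001], [-0.075, 0.997, -0.0], [-0.001, -0.0, -1.0]]
ft_force: [0.2, -0.6, 0.9]
grip_width: 60.0
grasp_force: 0.0
clock: 37.0
eef_pos: [520.3, -332.9, 15.6]
eef_rot: [[-0.997, -0.075, 0.0], [-0.075, 0.997, -0.0], [-0.0, -0.0, -1.0]]
ft_force: [0.3, -0.2, 1.2]
grip_width: 21.9
grasp_force: 30.0
```

Scaled: -150 mm is -15, -75 mm is -7.5.

```bash
python3 inch.py '{"tx":[0,0,0,0,0,0],"ty":[0,0,0,0,0,0],"tz":[-1.5,-3.5,-7.5,-11.5,-15,-15],"ax":[0,0,0,0,0,0],"ay":[0,0,0,0,0,0],"az":[0,0,0,0,0,0],"finger_gap":[5,5,5,5,5,5]}' && python3 inch.py '{"tx":[-2.5,-5,-7.5,-10,-12.5,-15,-17.5,-20,-22.5,-25,-25,-25],"ty":[0.8,1.6,2.4,3.2,4,4.8,5.6,6.4,7.2,8,8,8],"tz":[0,0,0,0,0,0,0,0,0,0,0,0],"ax":[0,0,0,0,0,0,0,0,0,0,0,0],"ay":[0,0,0,0,0,0,0,0,0,0,0,0],"az":[0.1,0.2,0.3,0.4,0.5,0.6,0.7,0.8,0.9,1.047,1.047,1.047],"finger_gap":[5,5,5,5,5,5,5,5,5,5,5,5]}'; python3 - <<'E'
from h import *
st=robot.read_state(); print(st["joints"].round(2),st["moment"].round(2))
o=[]
for n in("top","side"):
    s=snap(n); u,v=map(int,pix(s,(700,-140,150))); o.append(cv2.resize(s["img"][v-40:v+40,u-40:u+40],(400,400),interpolation=cv2.INTER_CUBIC)[:,:,::-1]); print(n,u-40,v-40)
cv2.imwrite("pics/appr.png",np.hstack(o))
E
```

```text
clock: 37.6
eef_pos: [523.9, -333.3, 172.6]
eef_rot: [[-0.997, -0.076, 0.009], [-0.076, 0.997, -0.006], [-0.008, -0.006, -1.0]]
ft_force: [0.8, 0.1, -5.0]
grip_width: 21.8
grasp_force: 30.0
clock: 38.8
eef_pos: [763.3, -232.7, 164.1]
eef_rot: [[-0.567, 0.824, -0.002], [0.824, 0.567, 0.001], [0.002, -0.002, -1.0]]
ft_force: [-0.5, -0.3, -4.9]
grip_width: 21.4
grasp_force: 30.0
[ 0.66  0.79 -0.77  1.03  0.52  1.49  0.62] [-0.14 -0.18 -0.02]
top 278 101
side 195 100
```

View pics/appr.png

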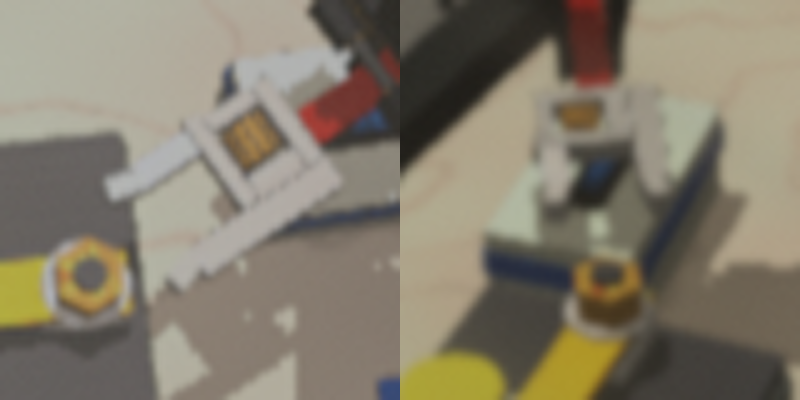

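The wrench is held level with its mouth towards the nut: in the top crop the jaw tips are at (112,190) and (180,282) and the nut is at (90,278). Next I'll measure the mouth relative to the tool.

```bash
cat > mouth.py <<'E'
from h import *
from scipy.ndimage import gaussian_filter1d as g1
st=robot.read_state(); T=st["eef_pos"]; ex=st["eef_rot"][:2,0]/np.hypot(*st["eef_rot"][:2,0]); ey=np.array([-ex[1],ex[0]])
s=snap("top"); P=s["P"]; Q=P[...,:2]-T[:2]; a=Q@ex; b=Q@ey; z=P[...,2]
top=T[2]+19+8
for lo,hi in((95,118),(120,140),(140,160),(-140,-40)):
    m=(s["depth"]>0)&(a>lo)&(a<hi)&(abs(b)<50)&(abs(z-top)<14); print(lo,hi,"z",np.median(z[m]).round(1),m.sum(), "exp",top.round(1))
ys=np.arange(-55,50,.25)
res=[]
for x0 in np.arange(116,142,3.):
    uv=np.array([pix(s,(*(T[:2]+x0*ex+y*ey),top)) for y in ys],np.float32)
    p=cv2.remap(s["img"],uv[None,:,0],uv[None,:,1],cv2.INTER_CUBIC)[0].astype(float).sum(1)/3
    d=g1(p,5,order=1); pk=[(ys[i],round(d[i],1)) for i in range(1,len(d)-1) if abs(d[i])>1.2 and abs(d[i])>=abs(d[i-1]) and abs(d[i])>abs(d[i+1])]
    print(x0,[(float(y),float(q)) for y,q in pk])
E
python3 mouth.py
```

```text
95 118 z 188.2 202 exp 191.8
120 140 z 188.2 100 exp 191.8
140 160 z 187.5 85 exp 191.8
-140 -40 z nan 0 exp 191.8
116.0 [(-20.75, -1.7), (-16.0, 1.3), (4.0, -2.0), (18.75, 2.6), (36.0, -2.7)]
119.0 [(-21.25, -2.0), (-16.5, 1.7), (4.25, -2.1), (19.25, 2.2), (36.25, -2.5)]
122.0 [(-21.0, -2.2), (-16.0, 1.9), (4.75, -1.6), (19.5, 1.9), (35.75, -2.5)]
125.0 [(-20.75, -1.9), (-15.75, 1.7), (36.0, -2.3)]
128.0 [(-21.25, -2.1), (-16.25, 1.8), (35.5, -1.6)]
131.0 [(-21.0, -2.1), (-16.0, 1.7), (35.75, -2.2)]
134.0 [(-20.75, -2.0), (-15.75, 1.7), (36.0, -2.5)]
137.0 [(-21.25, -2.1), (-16.25, 1.8), (36.25, -2.5)]
140.0 [(-21.0, -2.1), (-16.25, 1.7), (36.5, -2.5)]
  return _methods._mean(a, axis=axis, dtype=dtype,
  ret = ret.dtype.type(ret / rcount)
```

```bash
python3 inch.py '{"tx":[0,0,0,0],"ty":[0.17,0.17,0.17,0.17],"tz":[2,3.8,3.8,3.8],"ax":[0,0,0,0],"ay":[0,0,0,0],"az":[0,0,0,0],"finger_gap":[5,5,5,5]}'|egrep 'pos|ft'; python3 inch.py '{"tx":[0.8,1.6,2.2,2.2],"ty":[0,0,0,0],"tz":[0,0,0,0],"ax":[0,0,0,0],"ay":[0,0,0,0],"az":[0,0,0,0],"finger_gap":[5,5,5,5]}'|egrep 'pos|ft';  python3 inch.py '{"tx":[0.5,1,1],"ty":[0,0,0],"tz":[0,0,0],"ax":[0,0,0],"ay":[0,0,0],"az":[0,0,0],"finger_gap":[5,5,5]}'|egrep 'pos|ft'; python3 - <<'E'
from h import *
s=snap("top"); u,v=map(int,pix(s,(690,-120,150))); cv2.imwrite("pics/eng1.png",cv2.resize(s["img"][v-30:v+30,u-30:u+30],(480,480),interpolation=cv2.INTER_CUBIC)[:,:,::-1])
E
```

```text
eef_pos: [764.0, -234.0, 126.6]
ft_force: [-0.8, 0.4, -4.7]
eef_pos: [752.4, -213.0, 128.5]
ft_force: [-0.4, -0.3, -4.5]
eef_pos: [746.6, -205.7, 127.7]
ft_force: [-0.6, 0.5, -4.9]
```

View pics/eng1.png

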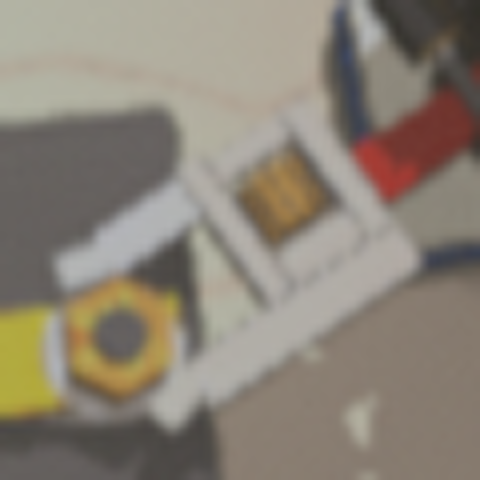

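The nut is between the jaw tips, centred at crop (120,335), with the upper jaw along (110,250) and the lower jaw along (200,400). I'll keep going in.

Scaled: 12 mm is 1.2, 8 mm is 0.8.

```bash
python3 inch.py '{"tx":[0.4,0.8,1.2,1.2],"ty":[0,0,0,0],"tz":[0,0,0,0],"ax":[0,0,0,0],"ay":[0,0,0,0],"az":[0,0,0,0],"finger_gap":[5,5,5,5]}'|egrep 'pos|ft'; python3 inch.py '{"tx":[0.4,0.8,1,1],"ty":[0,0,0,0],"tz":[0,0,0,0],"ax":[0,0,0,0],"ay":[0,0,0,0],"az":[0,0,0,0],"finger_gap":[5,5,5,5]}'|egrep 'pos|ft'; python3 inch.py '{"tx":[0.3,0.3],"ty":[0,0],"tz":[0,0],"ax":[0,0],"ay":[0,0],"az":[0,0],"finger_gap":[5,5]}'|egrep 'pos|ft'
```

```text
eef_pos: [739.9, -195.8, 127.6]
ft_force: [-0.0, -0.1, -4.7]
eef_pos: [734.4, -188.0, 127.6]
ft_force: [0.1, 0.2, -4.6]
eef_pos: [732.7, -185.8, 127.6]
ft_force: [-0.2, 0.7, -4.8]
```

```bash
python3 inch.py '{"tx":[0.1,0.2,0.2],"ty":[0,0,0],"tz":[0,0,0],"ax":[0,0,0],"ay":[0,0,0],"az":[0,0,0],"finger_gap":[5,5,5]}'|egrep 'pos|ft'; python3 inch.py '{"tx":[0.1,0.1],"ty":[0,0],"tz":[0,0],"ax":[0,0],"ay":[0,0],"az":[0,0],"finger_gap":[5,5]}'|egrep 'pos|ft'; python3 - <<'E'
from h import *
s=snap("top"); u,v=map(int,pix(s,(690,-120,150))); cv2.imwrite("pics/eng2.png",cv2.resize(s["img"][v-30:v+30,u-30:u+30],(480,480),interpolation=cv2.INTER_CUBIC)[:,:,::-1])
E
```

```text
eef_pos: [731.7, -184.4, 127.6]
ft_force: [0.6, 1.0, -4.3]
eef_pos: [731.1, -183.5, 127.6]
ft_force: [-0.2, -0.1, -4.7]
```

View pics/eng2.png

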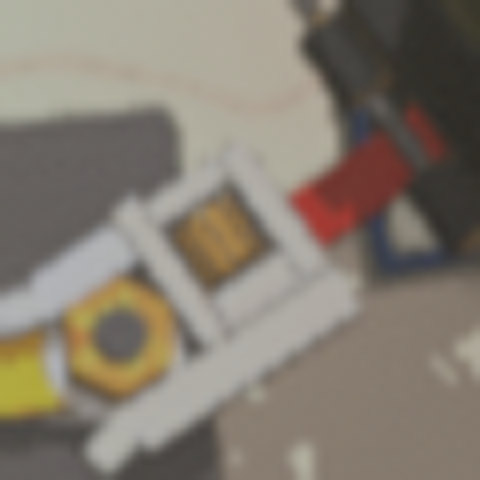

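The nut at (120,335) sits fully in the mouth against the throat, with the jaws along two flats. Now turning clockwise about the nut axis.

Scaled: -13 mm is -1.3, -62.1 mm is -6.21.

```bash
python3 inch.py '{"tx":[0.02,0.08,0.17,0.29,0.45,0.63,0.85,1.1,1.37,1.68,1.68],"ty":[-0.65,-1.3,-1.94,-2.58,-3.21,-3.83,-4.45,-5.05,-5.64,-6.21,-6.21],"tz":[0,0,0,0,0,0,0,0,0,0,0],"ax":[0,0,0,0,0,0,0,0,0,0,0],"ay":[0,0,0,0,0,0,0,0,0,0,0],"az":[0.05,0.1,0.15,0.2,0.25,0.3,0.35,0.4,0.45,0.5,0.5],"finger_gap":[5,5,5,5,5,5,5,5,5,5,5]}'; python3 - <<'E'
from h import *
st=robot.read_state();print(st["moment"].round(2),st["joints"].round(2))
s=snap("top"); u,v=map(int,pix(s,(670,-110,150))); cv2.imwrite("pics/eng3.png",cv2.resize(s["img"][v-30:v+30,u-30:u+30],(480,480),interpolation=cv2.INTER_CUBIC)[:,:,::-1])
E
```

```text
clock: 42.75
eef_pos: [670.8, -203.7, 128.0]
eef_rot: [[-0.099, 0.995, 0.002], [0.995, 0.099, 0.001], [0.001, 0.002, -1.0]]
ft_force: [2.7, 1.6, -5.5]
grip_width: 21.9
grasp_force: 30.0
[ 0.21 -0.52 -0.01] [ 0.76  0.59 -0.73  1.4   0.4   1.3   0.11]
```

View pics/eng3.png

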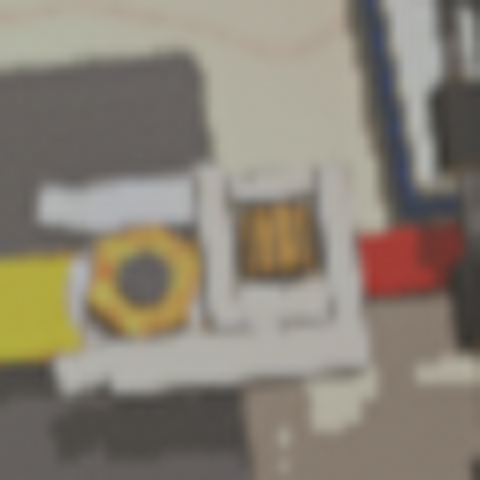

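The nut at crop (145,280) is turning with the jaws, with about 3 N at the grip. Continuing.

Scaled: -13 mm is -1.3, -50.5 mm is -5.05.

```bash
python3 inch.py '{"tx":[0.02,0.08,0.17,0.29,0.45,0.63,0.85,1.1,1.1],"ty":[-0.65,-1.3,-1.94,-2.58,-3.21,-3.83,-4.45,-5.05,-5.05],"tz":[0,0,0,0,0,0,0,0,0],"ax":[0,0,0,0,0,0,0,0,0],"ay":[0,0,0,0,0,0,0,0,0],"az":[0.05,0.1,0.15,0.2,0.25,0.3,0.35,0.4,0.4],"finger_gap":[5,5,5,5,5,5,5,5,5]}'|egrep 'pos|ft'; for i in 1 2; do python3 inch.py '{"tx":[0.02,0.02,0.02],"ty":[-0.65,-0.65,-0.65],"tz":[0,0,0],"ax":[0,0,0],"ay":[0,0,0],"az":[0.05,0.05,0.05],"finger_gap":[5,5,5]}'|egrep 'pos|rot|ft'; done; python3 nut.py pics/nut2.png
```

```text
eef_pos: [619.7, -197.9, 128.0]
ft_force: [2.4, 2.7, -5.5]
eef_pos: [613.7, -195.9, 127.8]
eef_rot: [[0.341, 0.94, 0.001], [0.94, -0.341, 0.001], [0.001, 0.001, -1.0]]
ft_force: [3.6, 2.9, -4.8]
eef_pos: [607.6, -193.5, 127.7]
eef_rot: [[0.388, 0.922, 0.001], [0.922, -0.388, 0.001], [0.001, 0.001, -1.0]]
ft_force: [3.0, 4.1, -4.7]
60 centre 658.8462981917435 -75.36958375980893 area 1221.25 corner phase deg 44.504054412602976 amp 0.29698130298084363
75 centre 658.8161658740453 -75.30928447903156 area 1156.5 corner phase deg 45.4040865937951 amp 0.29588588765925433
90 centre 658.7990904226859 -75.26414048765574 area 1090.25 corner phase deg 45.95670404987055 amp 0.289546912109849
110 centre 658.755872377842 -75.14558472553699 area 995.125 corner phase deg 46.29096193915329 amp 0.2920104044614396
130 centre 658.6979766014576 -74.84220368239355 area 869.0 corner phase deg 47.12235070018635 amp 0.27838360407222634
```

View pics/nut2.png

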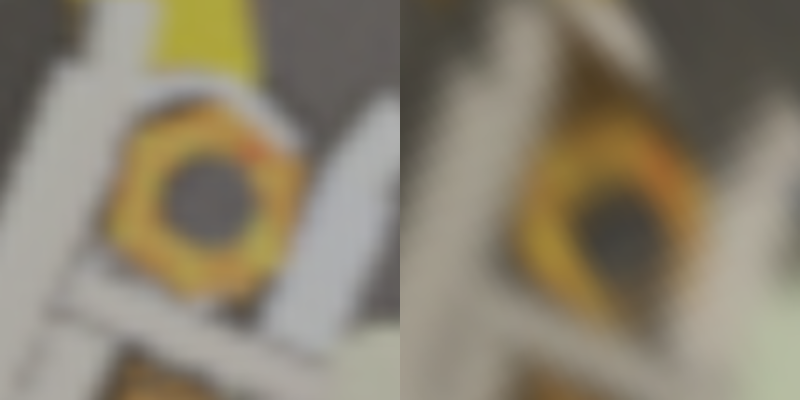

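The red mark has moved from (203,130) to (255,148) around centre (210,197), so the nut has turned about 0.85 rad. A bit more is needed to reach the stop.

```bash
for i in 1 2 3 4 5; do python3 inch.py '{"tx":[0.02,0.02,0.02],"ty":[-0.65,-0.65,-0.65],"tz":[0,0,0],"ax":[0,0,0],"ay":[0,0,0],"az":[0.05,0.05,0.05],"finger_gap":[5,5,5]}'|egrep 'pos|ft'; done
```

```text
eef_pos: [601.8, -190.8, 127.7]
ft_force: [3.4, 3.0, -5.5]
eef_pos: [596.1, -187.9, 127.8]
ft_force: [4.0, 3.4, -4.5]
eef_pos: [590.6, -184.6, 127.9]
ft_force: [4.8, 4.2, -4.8]
eef_pos: [585.2, -181.1, 127.9]
ft_force: [4.2, 4.0, -4.8]
eef_pos: [580.0, -177.3, 127.9]
ft_force: [3.9, 4.9, -5.6]
```

Careful with the scale: shifts go in cm. That gives: -4 mm is -0.4, 0.1 mm is 0.01.

```bash
python3 nut.py pics/nut3.png >/dev/null; for i in 1 2; do python3 inch.py '{"tx":[0.01,0.01,0.01],"ty":[-0.4,-0.4,-0.4],"tz":[0,0,0],"ax":[0,0,0],"ay":[0,0,0],"az":[0.03,0.03,0.03],"finger_gap":[5,5,5]}'|egrep 'pos|rot|ft'; done; python3 -c "
from workcell import robot
print(robot.read_state()['moment'])"
```

```text
eef_pos: [577.1, -175.0, 128.0]
eef_rot: [[0.626, 0.779, 0.002], [0.779, -0.626, 0.0], [0.002, 0.001, -1.0]]
ft_force: [4.9, 4.2, -5.1]
eef_pos: [574.0, -172.7, 128.0]
eef_rot: [[0.65, 0.76, 0.002], [0.76, -0.65, -0.0], [0.001, 0.002, -1.0]]
ft_force: [5.2, 3.3, -5.5]
[ 0.5147479  -0.87921122  0.16491892]
```

View pics/nut3.png

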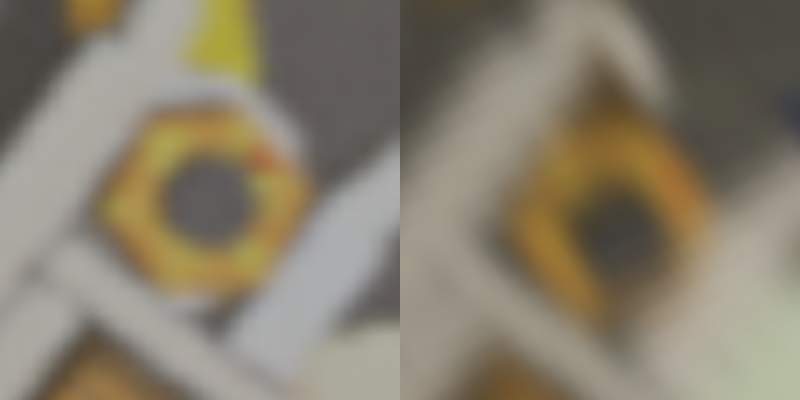

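The mark is now at (265,158), so the nut has turned about 61°, and the hexagon corners are back at the ≈3° phase. That puts it at the 1.1 rad stop. Next I'll ease back, withdraw and measure.

```bash
python3 inch.py '{"tx":[0.01,0.09,0.09],"ty":[0.8,1.69,1.69],"tz":[0,0,0],"ax":[0,0,0],"ay":[0,0,0],"az":[-0.06,-0.13,-0.13],"finger_gap":[5,5,5]}'|egrep 'pos|rot|ft'; python3 inch.py '{"tx":[-0.5,-1,-1.5,-1.5],"ty":[0,0,0,0],"tz":[0,0,0,0],"ax":[0,0,0,0],"ay":[0,0,0,0],"az":[0,0,0,0],"finger_gap":[5,5,5,5]}'|egrep 'pos|ft'; python3 inch.py '{"tx":[-0.8,-1.6,-2.4,-3.2,-4.5,-4.5],"ty":[0,0,0,0,0,0],"tz":[0,0,0,0,0,0],"ax":[0,0,0,0,0,0],"ay":[0,0,0,0,0,0],"az":[0,0,0,0,0,0],"finger_gap":[5,5,5,5,5,5]}'|egrep 'pos|rot|ft'; python3 nut.py pics/nut4.png; python3 mouth.py
```

```text
eef_pos: [585.4, -185.8, 127.1]
eef_rot: [[0.548, 0.836, -0.003], [0.836, -0.548, -0.002], [-0.003, -0.001, -1.0]]
ft_force: [-0.9, -1.1, -5.6]
eef_pos: [576.8, -197.4, 127.5]
ft_force: [0.4, -0.1, -5.2]
eef_pos: [551.5, -236.6, 127.3]
eef_rot: [[0.552, 0.834, -0.001], [0.834, -0.552, -0.002], [-0.002, -0.0, -1.0]]
ft_force: [-0.9, -1.2, -5.6]
60 centre 659.0454817192121 -75.72805361525391 area 1324.25 corner phase deg 56.93730959448081 amp 0.5981282626656287
75 centre 658.907274985732 -75.61827307214557 area 1241.125 corner phase deg 56.87413393915162 amp 0.5844284735667805
90 centre 658.7906826964362 -75.537211965078 area 1164.5 corner phase deg 56.739337155080264 amp 0.5930565931266146
110 centre 658.5309343434343 -75.35986821338383 area 1056.0 corner phase deg 56.43225148190326 amp 0.5795135018565545
130 centre 658.1133120930876 -75.07482569146234 area 902.375 corner phase deg 55.811705916496706 amp 0.4812120243740683
95 118 z 151.0 173 exp 154.6
120 140 z 150.1 102 exp 154.6
140 160 z 150.0 80 exp 154.6
-140 -40 z 151.5 1 exp 154.6
116.0 [(-47.5, 1.4), (-21.0, -2.7), (-15.75, 2.4), (36.25, -2.9), (47.25, -1.8)]
119.0 [(-49.0, 1.8), (-21.0, -2.6), (-15.75, 2.3), (36.25, -3.1)]
122.0 [(-51.25, 1.5), (-21.0, -2.6), (-15.75, 2.3), (37.0, -3.4)]
125.0 [(-52.75, 1.4), (-20.75, -2.4), (-15.5, 2.1), (37.0, -4.0)]
128.0 [(-20.75, -2.8), (-15.25, 2.4), (37.0, -4.0)]
131.0 [(-21.0, -2.8), (-15.5, 2.5), (37.0, -4.0)]
134.0 [(-20.5, -2.6), (-15.5, 2.3), (36.75, -4.2)]
137.0 [(-20.75, -2.8), (-15.5, 2.4), (36.75, -4.1)]
140.0 [(-21.25, -2.5), (-15.75, 2.4), (13.0, -1.5), (19.75, 1.8), (36.75, -4.1)]
```

View pics/nut4.png

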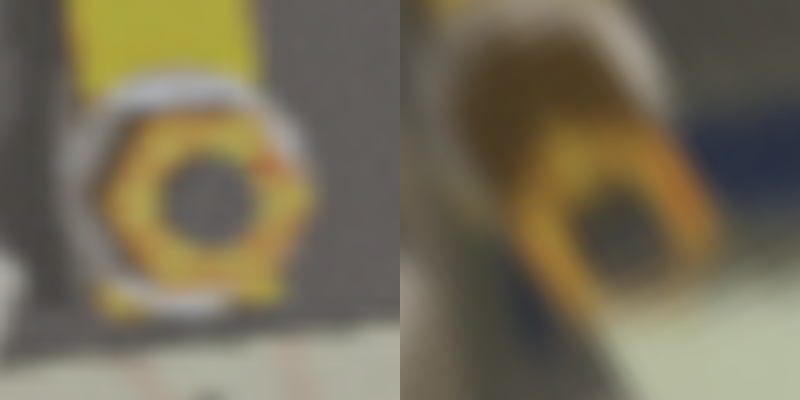

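The nut's edge phase equals the starting one (57°) with the red mark at (270,160), so it has turned 60° and is at the stop. The wrench is free, so it goes back to the rest.

Scaled: -97 mm is -9.7, -60 mm is -6.

```bash
python3 inch.py '{"tx":[-3,-6,-9.7,-9.7,-9.7,-9.7,-9.7,-9.7,-9.7,-9.7,-9.7,-9.7],"ty":[0,1,2.7,2.7,2.7,2.7,2.7,2.7,2.7,2.7,2.7,2.7],"tz":[-3,-5,-5,-5,-5,-5,-5,-5,-5,-5,-5,-5],"ax":[0,0,0,0,0,0,0,0,0,0,0,0],"ay":[0,0,0,0,0,0,0,0,0,0,0,0],"az":[-0.1,-0.25,-0.4,-0.55,-0.7,-0.85,-1,-1.15,-1.3,-1.45,-1.6,-1.75],"finger_gap":[5,5,5,5,5,5,5,5,5,5,5,5]}'|egrep 'pos|rot|ft'; python3 inch.py '{"tx":[0,0,0,0,0,0],"ty":[0,0,0,0,0,0],"tz":[0,0,0,0,0,0],"ax":[0,0,0,0,0,0],"ay":[0,0,0,0,0,0],"az":[-0.15,-0.3,-0.48,-0.48,-0.48,-0.48],"finger_gap":[5,5,5,5,5,5]}'; python3 mouth.py
```

```text
eef_pos: [523.3, -328.4, 177.7]
eef_rot: [[-0.923, 0.384, 0.001], [0.384, 0.923, 0.0], [-0.001, 0.001, -1.0]]
ft_force: [-0.5, -0.9, -5.5]
clock: 49.85
eef_pos: [522.8, -328.9, 177.6]
eef_rot: [[-0.997, -0.076, 0.0], [-0.076, 0.997, 0.0], [-0.0, 0.0, -1.0]]
ft_force: [-1.2, 0.2, -4.5]
grip_width: 21.7
grasp_force: 30.0
95 118 z 198.7 222 exp 204.6
120 140 z 197.2 117 exp 204.6
140 160 z 196.3 102 exp 204.6
-140 -40 z 208.2 362 exp 204.6
116.0 [(-38.75, 2.8), (-22.5, -3.4), (-11.25, 4.0), (5.0, -2.0), (9.5, -2.4), (15.5, 2.0), (32.5, 2.4)]
119.0 [(-39.0, 2.8), (-22.75, -3.7), (-11.75, 4.1), (9.75, -3.0), (15.75, 1.7), (32.25, 2.2)]
122.0 [(-39.25, 2.6), (-23.25, -3.6), (-11.0, 3.6), (10.25, -3.7), (16.5, 1.7), (32.75, 2.0)]
125.0 [(-39.75, 2.6), (-23.5, -3.5), (-10.0, 3.2), (10.25, -3.8), (16.25, 1.9), (33.0, 2.1)]
128.0 [(-40.0, 2.6), (-23.5, -3.2), (-9.0, 2.3), (10.25, -3.8), (16.25, 2.1), (33.0, 2.1)]
131.0 [(-39.0, 2.1), (-24.0, -2.6), (-10.5, 1.7), (-1.5, 1.7), (10.25, -3.8), (16.0, 2.1), (32.5, 2.2)]
134.0 [(-38.75, 2.2), (-24.25, -2.0), (-11.25, 1.5), (-0.25, 2.3), (10.25, -4.2), (15.75, 2.1), (32.5, 2.3)]
137.0 [(-38.75, 2.4), (-23.75, -2.0), (-11.25, 1.5), (-0.5, 2.5), (10.25, -4.4), (15.5, 2.0), (32.5, 2.4)]
140.0 [(-39.0, 2.5), (-23.5, -1.9), (-11.25, 1.7), (-0.75, 2.3), (10.0, -4.2), (15.25, 1.9), (32.0, 2.5)]
```

```bash
python3 inch.py '{"tx":[0.28,0.28,0.28,0.28,0.28,0.28],"ty":[-0.38,-0.38,-0.38,-0.38,-0.38,-0.38],"tz":[4,8,11,13,13,13],"ax":[0,0,0,0,0,0],"ay":[0,0,0,0,0,0],"az":[0,0,0,0,0,0],"finger_gap":[5,5,5,5,5,5]}'|egrep 'pos|ft'; python3 mouth.py | head -4
```

```text
eef_pos: [520.5, -333.2, 48.1]
ft_force: [0.6, 0.7, -4.3]
95 118 z 67.4 177 exp 75.1
120 140 z 65.9 86 exp 75.1
140 160 z 64.6 71 exp 75.1
-140 -40 z 79.9 292 exp 75.1
```

Scaled: 22 mm is 2.2, 16 mm is 1.6.

```bash
python3 inch.py '{"tx":[0,0,0,0],"ty":[0,0,0,0],"tz":[0.8,1.6,2.2,2.2],"ax":[0,0,0,0],"ay":[0,0,0,0],"az":[0,0,0,0],"finger_gap":[5,5,5,5]}'|egrep 'pos|ft'; for i in 1 2 3; do python3 inch.py '{"tx":[0,0,0],"ty":[0,0,0],"tz":[0.15,0.3,0.3],"ax":[0,0,0],"ay":[0,0,0],"az":[0,0,0],"finger_gap":[5,5,5]}'|egrep 'pos|ft'; done; python3 mouth.py | head -4
```

```text
eef_pos: [519.2, -332.9, 24.4]
ft_force: [-0.6, 0.2, -5.0]
eef_pos: [520.2, -333.2, 22.8]
ft_force: [0.5, 0.3, -3.5]
eef_pos: [520.5, -333.2, 19.8]
ft_force: [0.3, 0.3, -1.0]
eef_pos: [520.6, -333.1, 16.6]
ft_force: [1.8, 0.0, -2.4]
95 118 z 41.7 172 exp 43.6
120 140 z 40.9 117 exp 43.6
140 160 z 41.4 85 exp 43.6
-140 -40 z 42.7 275 exp 43.6
```

Scaled: -30 mm is -3, -70 mm is -7.

```bash
python3 inch.py '{"tx":[0,0,0,0,0,0],"ty":[0,0,0,0,0,0],"tz":[0,0,0,-3,-7,-7],"ax":[0,0,0,0,0,0],"ay":[0,0,0,0,0,0],"az":[0,0,0,0,0,0],"finger_gap":[60,60,60,60,60,60]}'|egrep 'pos|ft'; python3 gap.py; python3 look.py
```

```text
eef_pos: [523.6, -334.6, 92.1]
ft_force: [-0.1, -0.3, -0.5]
[[-16.  -14.  -12.  -10.   -8.   -6.   -4.   -2.    0.    2.    4.    6.
    8. ]
 [-19.  -18.5 -18.2 -18.2 -18.  -18.  -18.2 -18.2 -18.5 -18.8 -19.  -19.
  -19. ]
 [ 20.   20.   19.8  19.   18.5  18.5  18.8  19.2  20.8  20.8  20.5  20.5
   20.2]
 [ 37.5  37.5  37.5  37.2  37.2  37.2  36.8  36.8  37.   36.8  37.   37.5
   37.5]]
movable -18.50 fixed 20.00 outer 37.25 gap 38.50 mouth-to-outer based jaw 1.75
top ball 75 [432.5  33.7 130. ] atz115 [432.7  33.6 115. ]
top yellow [[681.0, 50.0, 158.0], [628.0, 95.0, 158.0], [652.0, -17.0, 127.0]]
side ball 92 [435.9  31.  130. ] atz115 [441.3  17.1 115. ]
side yellow [[651.0, 72.0, 161.0]]
```

Scaled: 128 mm is 12.8, 38 mm is 3.8.

```bash
python3 inch.py '{"tx":[4,8,12.8,12.8,12.8,12.8,12.8,12.8,12.8],"ty":[0.1,0.1,0.1,0.1,0.1,0.1,0.1,0.1,0.1],"tz":[0,0,0,0,0,2,3.8,3.8,3.8],"ax":[0,0,0,0,0,0,0,0,0],"ay":[0,0,0,0,0,0,0,0,0],"az":[0,0,0,0,0,0,0,0,0],"finger_gap":[0,0,0,0,0,0,0,0,0]}'|egrep 'pos|ft|wid'; python3 inch.py '{"tx":[0,0,0],"ty":[0,0,0],"tz":[0.4,0.8,0.8],"ax":[0,0,0],"ay":[0,0,0],"az":[0,0,0],"finger_gap":[0,0,0]}'|egrep 'pos|ft|wid'
```

```text
eef_pos: [393.6, -341.1, 48.4]
ft_force: [0.5, 0.2, 0.6]
grip_width: 1.7
eef_pos: [392.3, -342.1, 40.4]
ft_force: [-0.1, 0.9, -0.0]
grip_width: 0.5
```

Fingers are between the jaws with no contact. Now opening step by step as a gauge.

```bash
python3 inch.py '{"tx":[0,0],"ty":[0,0],"tz":[0.15,0.15],"ax":[0,0],"ay":[0,0],"az":[0,0],"finger_gap":[4,4]}'|egrep 'pos|ft|wid|grasp'; python3 inch.py '{"tx":[0,0],"ty":[0,0],"tz":[0,0],"ax":[0,0],"ay":[0,0],"az":[0,0],"finger_gap":[6,6]}'|egrep 'ft|wid|grasp'; python3 inch.py '{"tx":[0,0],"ty":[0,0],"tz":[0,0],"ax":[0,0],"ay":[0,0],"az":[0,0],"finger_gap":[7,7]}'|egrep 'ft|wid|grasp';python3 inch.py '{"tx":[0,0],"ty":[0,0],"tz":[0,0],"ax":[0,0],"ay":[0,0],"az":[0,0],"finger_gap":[8,8]}'|egrep 'ft|wid|grasp';python3 inch.py '{"tx":[0,0],"ty":[0,0],"tz":[0,0],"ax":[0,0],"ay":[0,0],"az":[0,0],"finger_gap":[9,9]}'|egrep 'ft|wid|grasp'; python3 inch.py '{"tx":[0,0],"ty":[0,0],"tz":[0,0],"ax":[0,0],"ay":[0,0],"az":[0,0],"finger_gap":[10,10]}'|egrep 'pos|ft|wid|grasp'
```

```text
eef_pos: [392.3, -342.3, 39.1]
ft_force: [-1.0, -0.4, -0.8]
grip_width: 3.5
grasp_force: 0.0
ft_force: [0.5, 0.3, 0.1]
grip_width: 5.7
grasp_force: 0.0
ft_force: [-0.1, 0.5, 0.3]
grip_width: 6.9
grasp_force: 0.0
ft_force: [-0.7, 0.5, 0.3]
grip_width: 7.8
grasp_force: 0.0
ft_force: [-0.7, -0.2, 0.7]
grip_width: 9.0
grasp_force: 0.0
eef_pos: [392.3, -342.2, 39.0]
ft_force: [-0.0, 0.6, 0.1]
grip_width: 10.3
grasp_force: 0.0
```

Scaled: -180 mm is -18, -150 mm is -15.

```bash
python3 inch.py '{"tx":[0,0,0,0,0,0,0,0,0,0,0],"ty":[0,0,0,0,0,0,0,-5,-10,-14,-14],"tz":[0,0,0,0,-5,-10,-15,-18,-18,-18,-18],"ax":[0,0,0,0,0,0,0,0,0,0,0],"ay":[0,0,0,0,0,0,0,0,0,0,0],"az":[0,0,0,0,0,0,0,0,0,0,0],"finger_gap":[0,0,0,0,0,0,0,0,0,0,0]}'|egrep 'pos|ft|wid'; python3 gap.py|tail -1; python3 look.py;python3 - <<'E'
from h import *
o=[]
for n,b in(("top",(90,290,195,415)),("side",(110,310,160,380))):
    s=snap(n); o.append(cv2.resize(s["img"][b[0]:b[1],b[2]:b[3]],(400,364),interpolation=cv2.INTER_CUBIC)[:,:,::-1])
cv2.imwrite("pics/chk.png",np.hstack(o))
E
```

```text
eef_pos: [400.2, -489.3, 216.7]
ft_force: [0.3, -0.0, -0.2]
grip_width: 0.3
movable -18.25 fixed 19.75 outer 37.25 gap 38.00 mouth-to-outer based jaw 1.50
top ball 75 [432.5  33.7 130. ] atz115 [432.7  33.6 115. ]
top yellow [[681.0, 50.0, 158.0], [627.0, 95.0, 158.0], [652.0, -17.0, 127.0]]
side ball 92 [435.9  31.  130. ] atz115 [441.3  17.1 115. ]
side yellow [[642.0, 86.0, 160.0], [680.0, 54.0, 161.0]]
```

View pics/chk.png

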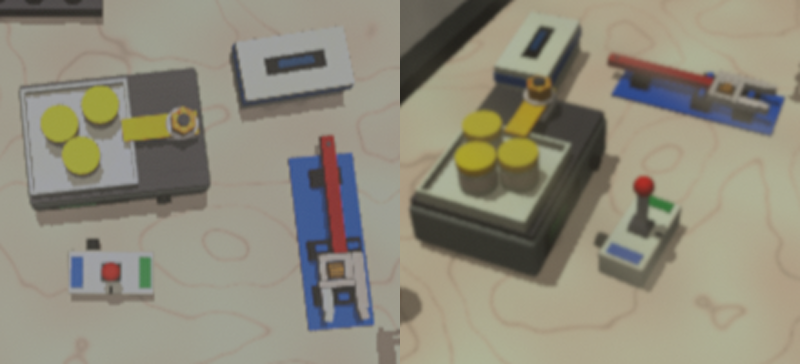

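The check picture shows the wrench home on its rest at (335,230), the lever upright at (110,270), and three jars upright in the tray. One jar was nudged to (80,155)/(60,122) but is still inside. Now the lever goes to green.

Scaled: 284 mm is 28.4, -104 mm is -10.4.

```bash
python3 inch.py '{"tx":[-10.4,-10.4,-10.4,-10.4,-10.4,-10.4,-10.4,-10.4,-10.4,-10.4,-10.4,-10.4],"ty":[28.4,28.4,28.4,28.4,28.4,28.4,28.4,28.4,28.4,28.4,28.4,28.4],"tz":[0,0,0,0,0,0,0,0,0,0,0,0],"ax":[0,0,0,0,0,0,0,0,0,0,0,0],"ay":[0,0,0,0,0,0,0,0,0,0,0,0],"az":[0.15,0.3,0.45,0.6,0.75,0.9,1.05,1.2,1.35,1.5,1.646,1.646],"finger_gap":[0,0,0,0,0,0,0,0,0,0,0,0]}'|egrep 'pos|rot'; python3 inch.py '{"tx":[29.5,29.5,29.5,29.5,29.5,29.5,29.5,29.5,29.5],"ty":[-4.6,-4.6,-4.6,-4.6,-4.6,-4.6,-4.6,-4.6,-4.6],"tz":[0,0,0,0,0,0,0,0,0],"ax":[0,0,0,0,0,0,0,0,0],"ay":[0,0,0,0,0,0,0,0,0],"az":[0,0,0,0,0,0,0,0,0],"finger_gap":[0,0,0,0,0,0,0,0,0]}'
```

```text
eef_pos: [484.4, -189.2, 219.3]
eef_rot: [[-0.004, 1.0, -0.0], [1.0, 0.004, -0.002], [-0.002, -0.0, -1.0]]
clock: 58.5
eef_pos: [437.7, 103.2, 218.7]
eef_rot: [[-0.004, 1.0, -0.0], [1.0, 0.004, -0.002], [-0.002, -0.0, -1.0]]
ft_force: [-0.2, -0.9, -0.4]
grip_width: 0.5
grasp_force: 0.0
```

Scaled: 106 mm is 10.6, 100 mm is 10.

```bash
python3 inch.py '{"tx":[0,0,0,0],"ty":[-0.3,-0.3,-0.3,-0.3],"tz":[5,10,10.6,10.6],"ax":[0,0,0,0],"ay":[0,0,0,0],"az":[0,0,0,0],"finger_gap":[0,0,0,0]}'|egrep 'pos|ft'; python3 inch.py '{"tx":[-2,-3.5,-5,-6.2,-7.4,-8.4,-9,-9.4,-9.4],"ty":[0,0,0,0,0,0,0,0,0],"tz":[0,0,0,0,0,0,0,0,0],"ax":[0,0,0,0,0,0,0,0,0],"ay":[0,0,0,0,0,0,0,0,0],"az":[0,0,0,0,0,0,0,0,0],"finger_gap":[0,0,0,0,0,0,0,0,0]}'|egrep 'pos|ft'; python3 inch.py '{"tx":[-0.2,-0.3,-0.3],"ty":[0,0,0],"tz":[0,0,0],"ax":[0,0,0],"ay":[0,0,0],"az":[0,0,0],"finger_gap":[0,0,0]}'|egrep 'pos|ft'
```

```text
eef_pos: [433.8, 103.9, 112.4]
ft_force: [-0.2, 2.1, 0.5]
eef_pos: [436.2, 11.4, 114.2]
ft_force: [-0.9, 3.5, 2.3]
eef_pos: [436.2, 11.0, 114.2]
ft_force: [-0.3, 10.1, 3.6]
```

```bash
python3 inch.py '{"tx":[1.5,2.5,2.5,2.5,2.5,15,28,28,28,28,28],"ty":[0,0,0,0,0,4,6,6,6,6,6],"tz":[0,0,-5,-10,-11,-11,-11,-11,-11,-11,-11],"ax":[0,0,0,0,0,0,0,0,0,0,0],"ay":[0,0,0,0,0,0,0,0,0,0,0],"az":[0,0,0,0,0,0,0,0,0,0,0],"finger_gap":[0,0,0,0,0,0,0,0,0,0,0]}'|egrep 'pos|ft'; python3 look.py; python3 gap.py|tail -1; python3 - <<'E'
from h import *
o=[]
for n,b in(("top",(90,290,195,415)),("side",(110,310,160,380))):
    s=snap(n); o.append(cv2.resize(s["img"][b[0]:b[1],b[2]:b[3]],(400,364),interpolation=cv2.INTER_CUBIC)[:,:,::-1])
cv2.imwrite("pics/fin.png",np.hstack(o))
E
```

```text
eef_pos: [495.3, 288.6, 221.8]
ft_force: [0.8, -0.5, 1.3]
top ball 69 [432.1 -14.1 130. ] atz115 [432.2 -14.7 115. ]
top yellow [[681.0, 50.0, 158.0], [660.0, 104.0, 158.0], [652.0, -17.0, 127.0], [606.0, 76.0, 158.0]]
side ball 82 [430.5  -4.7 130. ] atz115 [435.8 -19.3 115. ]
side yellow [[644.0, -29.0, 130.0]]
movable -18.25 fixed 19.75 outer 37.25 gap 38.00 mouth-to-outer based jaw 1.50
```

View pics/fin.png

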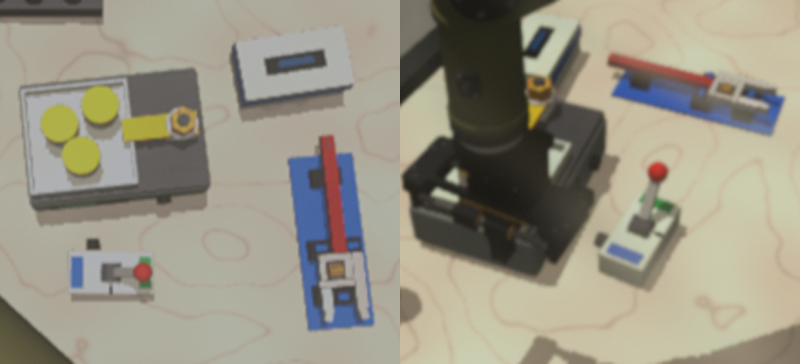

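The lever ball at (143,272) is over the green mark at 0.6 rad. The three jars stand in the tray, the wrench is home, and the arm touches nothing.

```bash
python3 -c "
from workcell import robot
print(robot.hand_in())"
```

```text
the job is handed in; nothing more can be done
None
```

The job is handed in, though it returned no verdict: by the cameras the lever stood upright while the three jars went into the tray and the nut was turned to its stop, then went fully over to green, with the wrench back on its rest and its jaws about 2 mm over the nut's width; one jar shifted during the run but stayed upright in the tray.

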